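Strip the cooling stack into its part nests

ROBOT

A 7-joint arm with a two-finger parallel gripper is mounted at the origin on the work surface. World frame = base frame: x ahead of the robot, y to its left, z up, the work surface at z = 0. Lengths are in mm, angles in degrees, forces in N, time in s.
With the tool pointing down it reaches from about 425 to 800 mm from the base axis. Payload 8.3 kg.
Tool frame: the origin (TCP) lies at the very end of the fingers, on their centre line; the grasp point (between the pads) lies 19 mm behind it (bot.hold_point_z is the distance from the TCP to the grasp point, in mm); z points along the fingers, y is the line along which they close (so a half turn about z gives the same grasp; the last joint's range is limited). The gripper opens to 85 mm and grips with 20 to 120 N. Pads are 22 mm wide; open, the fingers measure 114 mm over their backs; the gripper's body (76 mm by 85 mm) begins 54 mm behind the grasp point. The pads swing forward as they close: fully open they stand 13 mm farther back than shut.
Start: joints at [-70.468, 21.967, 0.94, 78.501, -0.361, 79.538, -2.664], TCP at [245.52, 574.737, 231.279] pointing down, gripper open.
Joint ranges: [-169.22, 169.22], [-14.56, 117.87], [-87.37, 89.26], [10.42, 133.3], [-82.24, 262.24], [0.94, 117.77], [-172.7, 172.7]. Speed limits (degrees/s): [136.94, 136.94, 172.46, 172.46, 180, 180, 180].

INTERFACE

Orientations are given as a 3x3 rotation matrix whose columns are the frame's x, y, z axes.
In Python, from bench import bot gives the robot as it stands.
- The arm moves only by the tool move_arm, never from a script. Its argument "motion" is a list of rows, each an object of numbers: "wx", "wy", "wz": the turn, a rotation vector about the tool's x, y, z in degrees; "x", "y", "z": the shift along the tool's x, y, z in m; "fingers": the closure, from 0 (fully open) to 1 (shut). In form: [{"wx": .., "wy": .., "wz": .., "x": .., "y": .., "z": .., "fingers": ..}, ...]. A call has 1 to 20 rows; each row is the pose to reach, as a shift and turn from the pose commanded when the call began, along the tool's axes at that moment; what a row does not reach only later rows make up. A row lasts 1/8 s, in which the tool goes at most 62.5 mm and 10.7 degrees, less where a joint would pass 70% of its speed; a pose out of reach is approached as far as the arm can. A call with a gripper value outside its range is refused whole. The fingers move at their own pace and stop on an object; "grip_force" is the grip in N (left out, the last holds). Time passes only in rows, so rows that repeat a pose let the fingers close. It gives the time, the measured TCP pose, the force, the opening and the grip force at its end, in the units of the state.
- bot.get_state(): the state, without advancing time (a new reading comes with each control period).
- bot.read_camera(name): name is "scene" or "top" or "wrist"; returns the picture (400x640x3 uint8, red, green, blue); there is no depth.
- bot.camera_model(name): a dict with "camera_matrix" (3x3 intrinsics, pixels), "k1" (the pictures are not rectified: a ray, as slopes to the right and down, at radius r is drawn at 1 + k1 r^2 times it, then the intrinsics apply), "rvec" (rotation vector, rad) and "tvec" (3), from world to camera coordinates, as OpenCV has them. Camera axes: x right, y down, z forward; pixel columns grow to the right and rows downward; lengths in mm; the calibration is good to about 2 mm. A picture is of the moment at which its call begins: read the wrist's pose just before it. camera_model takes no time and is no camera call; for the wrist camera it gives the pose at the moment of the call.
- bot.sign_off(): hands the job in; it is judged then, once.
The state is a dict: "t": time; "q": joint angles; "qd": joint speeds; "tau": joint torques, N m; "ee_pos": TCP position; "ee_rot": TCP orientation; "force": force on the tool from outside, world axes, zero at the start; "moment": the same for the moment, N m; "grip_width": finger opening in mm; "grasp_force": force on a finger pad.
Only numpy, scipy, OpenCV 4.12 (cv2) and the standard library are available. Lean on these libraries where they do the work, as an engineer would, in place of code of your own. Each camera call takes 0.05 s, during which the arm holds its last target. There are 200 camera calls.

TASK

The screws are out of the cooling stack on the white prototype base: take it apart from the top down, one part at a time - fan, heat sink, copper plate, converter module - and set each part, without dropping it, into the nest that fits its size before you lift the next. Every part must end lying flat on the pad of its own nest between the four black corners, same side up as now and with its long side along the nest's long side. Leave the amber bottle and the solder spool standing where they are.

Things in the scene. Friction and masses are not known exactly. Their poses are not given: they have to be found in the camera images.
- fan_mid (a point): Black axial fan, square, 40 x 40 x 20 mm, top of the stack, about 35 g. The point is its centre, half-way up (10 mm above its underside); x and y along its sides, z up. It lies on the fins of the heat sink, held by nothing.
- heatsink_mid (a point): Finned aluminium heat sink, 70 mm long (x) x 50 mm wide (y) x 26 mm tall, fins upright and running along x, about 0.12 kg. Lies loose on the copper plate. The point is its centre, 13 mm above its underside; z up.
- spreader_mid (a point): Copper heat-spreader plate, 96 mm long (x) x 66 mm wide (y) x 8 mm thick, about 0.45 kg. Lies loose on the converter module and juts out 4 mm beyond it on both long sides, so fingertips may reach below it there. The point is its centre, 4 mm above its underside; z up.
- module_mid (a point): Black converter module, 120 mm long (x) x 58 mm wide (y) x 13 mm tall; its two ends (12 mm long, 10 mm tall, brass screw terminals) show beyond the copper plate; about 0.2 kg. Lies loose on the white base, a fixed slab 160 x 110 x 18 mm on the bench that reaches about 20 mm beyond it all round. The point is its centre, 6.5 mm above its underside; z up.
- nest_fan: Nest for the fan, the only square one: fixed white base 68 x 68 x 5 mm; on it a white pad 40 x 36 mm, its top 11 mm above the bench, where the part lies; four black L-shaped corners, tops 18 mm above the bench. Room between corners 56 x 56 mm: 8 mm more than the part on every side; the sides are open between corners for fingers. Origin: centre of its underside, on the bench; z up.
- nest_heatsink: Nest for the heat sink, the smallest oblong one: fixed white base 98 x 78 x 5 mm (x = long side); on it a white pad 66 x 40 mm, its top 11 mm above the bench, where the part lies; four black L-shaped corners, tops 18 mm above the bench. Room between corners 86 x 66 mm: 8 mm more than the part on every side; the sides are open between corners for fingers. Origin: centre of its underside, on the bench; z up.
- nest_spreader: Nest for the copper plate, the widest one: fixed white base 124 x 94 x 5 mm (x = long side); on it a white pad 90 x 42 mm, its top 11 mm above the bench, where the part lies; four black L-shaped corners, tops 18 mm above the bench. Room between corners 112 x 82 mm: 8 mm more than the part on every side; the sides are open between corners for fingers. Origin: centre of its underside, on the bench; z up.
- nest_module: Nest for the converter module, the longest one: fixed white base 148 x 86 x 5 mm (x = long side); on it a white pad 110 x 36 mm, its top 11 mm above the bench, where the part lies; four black L-shaped corners, tops 18 mm above the bench. Room between corners 136 x 74 mm: 8 mm more than the part on every side; the sides are open between corners for fingers. Origin: centre of its underside, on the bench; z up.
- bottle: Amber bottle with a white cap, 42 mm across, 105 mm tall, standing loose among the nests. Not to be disturbed. Origin: centre of its underside.
- spool: Solder spool standing on its flange, 48 mm across, 52 mm tall, loose. Not to be disturbed. Origin: centre of its underside.
Mind the look-alikes: they are no part of the job. Leave any green or purple look-alike of the part that bears heatsink_mid alone.

How it is judged:
By the outcome, as a careful person would: the job done as asked, in the order asked, and still so for the second after the job is handed in, with the robot touching nothing.
It also fails if it takes over 122 s, if anything falls off the work surface, if the arm or the gripper's body presses on something with over 40 N, if the wrist force passes 120 N, or if a joint passes its speed limit or range.

## Working session

There is one attempt and no reset: what is moved stays moved. The work goes in short steps, Python scripts to look and compute and a tool call to move; the robot and the scene stay as the last step left them, time stands still between calls to the robot, and variables do not carry over. Pictures are saved under pics/ and viewed, at most 14 in all, crops included, and the job is handed in when it is done.

Besides the shell and the picture viewer there is one more tool, called after "Emit:" as name(argument=value, ...), one argument or row to a line, values as JSON. move_arm: Moves the arm, as the interface text tells. Its arguments: {"type":"object","properties":{"motion":{"type":"array"},"grip_force":{"type":"number"}},"required":["motion"]}

```bash
mkdir -p pics && ls && cat > h.py <<'E'
import numpy as np, cv2
from bench import bot
def snap(n,f):
    m=bot.camera_model(n); im=bot.read_camera(n)
    cv2.imwrite('pics/'+f,cv2.cvtColor(im,cv2.COLOR_RGB2BGR)); np.savez('pics/'+f+'.npz',im=im,**{k:np.array(v) for k,v in m.items()})
    return im,m
def load(f):
    d=np.load('pics/'+f+'.npz'); return d['im'],d
def ray(m,uv):
    K=np.array(m['camera_matrix']);k1=float(m['k1'])
    uv=np.atleast_2d(np.array(uv,float))
    n=cv2.undistortPoints(uv[:,None],K,np.array([k1,0,0,0,0.]))[:,0]
    R=cv2.Rodrigues(np.array(m['rvec'],float))[0];t=np.array(m['tvec'],float).ravel()
    return -R.T@t, np.c_[n,np.ones(len(n))]@R
def onz(m,uv,z):
    c,d=ray(m,uv); return c+d*((z-c[2])/d[:,2])[:,None]
def proj(m,P):
    return cv2.projectPoints(np.atleast_2d(np.array(P,float)),np.array(m['rvec'],float),np.array(m['tvec'],float),np.array(m['camera_matrix']),np.array([float(m['k1']),0,0,0,0]))[0][:,0]
E
python3 - <<'E'
from h import *
np.set_printoptions(precision=2,suppress=True)
for n in('scene','top'):
    im,m=snap(n,n+'0.png'); print(n,ray(m,[320,200]))
s=bot.get_state();print(s['t'],s['ee_pos'],s['ee_rot'],s['force'],s['grip_width'])
E
```

```text
pics
scene (array([ 742.16, -502.98,  836.55]), array([[-0.29,  0.53, -0.8 ]]))
top (array([ 213.16,   11.46, 1247.39]), array([[ 0.18, -0.01, -0.98]]))
0.1 [245.35 574.32 230.36] [[-0.92  0.39 -0.  ]
 [ 0.39  0.92 -0.  ]
 [-0.   -0.   -1.  ]] [-0.12 -0.37  0.03] 85.4387743408198
```

View pics/top0.png

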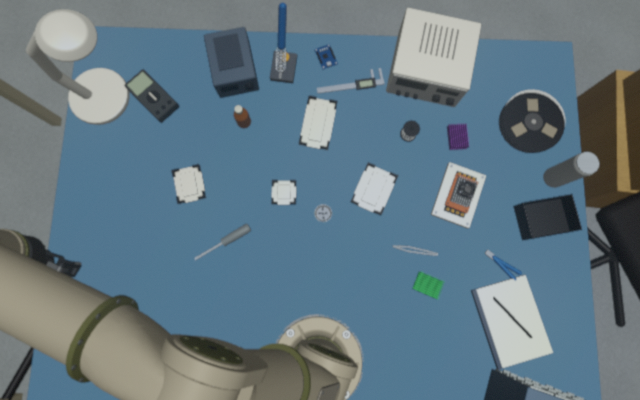

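View pics/scene0.png

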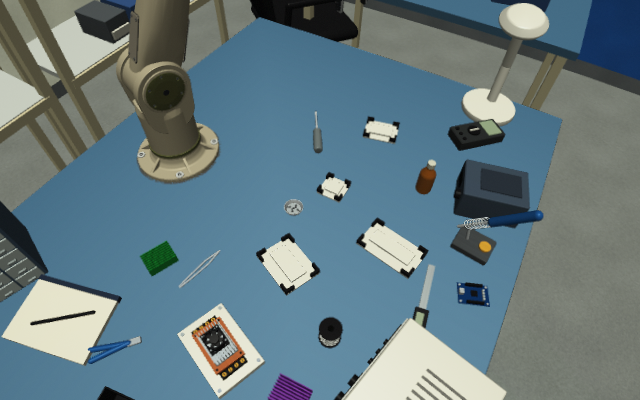

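Top view: stack at (461,193). The nests are fan (284,192), heat sink (188,184), copper plate (375,188) and module (318,122). Bottle is at (242,116) and spool at (410,131). What could be mistaken for the heat sink: the silver one under the fan at (461,195), which is the real one, plus the purple (458,136) and green (428,285) look-alikes. The scene view agrees, with the stack at (218,345).

```bash
cat > m0.py <<'E'
from h import *
np.set_printoptions(precision=1,suppress=True)
def rect(m,mask,seed,z,r=45):
    c=np.zeros_like(mask);u,v=seed;c[max(0,v-r):v+r,max(0,u-r):u+r]=mask[max(0,v-r):v+r,max(0,u-r):u+r]
    n,l,st,ce=cv2.connectedComponentsWithStats(c)
    k=min((i for i in range(1,n) if st[i,4]>60),key=lambda i:np.hypot(*(ce[i]-seed)))
    cn=cv2.findContours((l==k).astype(np.uint8),cv2.RETR_EXTERNAL,cv2.CHAIN_APPROX_NONE)[0][0][:,0]
    P=onz(m,cn,z)[:,:2].astype(np.float32)
    b=cv2.boxPoints(cv2.minAreaRect(P)); e1,e2=b[1]-b[0],b[2]-b[1]
    L=e1 if np.linalg.norm(e1)>np.linalg.norm(e2) else e2
    return b.mean(0),sorted([np.linalg.norm(e1),np.linalg.norm(e2)]),np.degrees(np.arctan2(L[1],L[0]))%180
if __name__=='__main__':
  S={'top':dict(fan=(284,192),hs=(188,184),sp=(375,188),mod=(318,122),base=(461,193)),
   'scene':dict(fan=(334,187),hs=(381,130),sp=(288,264),mod=(392,248),base=(218,345))}
  for n in S:
    im,m=load(n+'0.png'); hsv=cv2.cvtColor(im,cv2.COLOR_RGB2HSV)
    w=((hsv[...,1]<70)&(hsv[...,2]>130)).astype(np.uint8)
    for k,s in S[n].items():
        z=18 if k=='base' else 5
        print(n,k,*rect(m,w,np.array(s),z,55 if n=='scene' else 42))
    if n=='top':
        for k,s in dict(bottle=(242,116),spool=(410,131)).items(): print(k,onz(m,s,50))
E
python3 m0.py
```

```text
top fan [454.4 107.1] [np.float32(70.58391), np.float32(71.97695)] 2.1734412
top hs [470.8 374.5] [np.float32(83.14734), np.float32(103.62504)] 14.942742
top sp [ 472.7 -147.3] [np.float32(98.85498), np.float32(129.23555)] 157.39282
top mod [663.7  16.6] [np.float32(90.9084), np.float32(153.76883)] 170.51334
top base [ 461.  -384.5] [np.float32(114.63415), np.float32(166.9027)] 160.30165
bottle [[660.3 229.2  50. ]]
spool [[ 631.6 -242.7   50. ]]
scene fan [453.6 105.9] [np.float32(69.373245), np.float32(70.50541)] 88.274704
scene hs [469.5 372.9] [np.float32(84.94772), np.float32(100.225975)] 13.327779
scene sp [ 471.8 -146.9] [np.float32(94.596306), np.float32(125.62238)] 157.27692
scene mod [661.5  16. ] [np.float32(88.7726), np.float32(149.93909)] 169.78673
scene base [ 449.6 -379.7] [np.float32(53.439106), np.float32(78.46776)] 160.90352
```

```bash
cat > plan.py <<'E'
from h import *
from scipy.spatial.transform import Rotation as Ro
import sys
def rows(wps):
    s=bot.get_state();R=np.array(s['ee_rot']);p=np.array(s['ee_pos'])
    yaw=np.degrees(np.arctan2(R[1,0],R[0,0]));print('now',p.round(1),'yaw %.1f'%yaw,'F',np.round(s['force'],1),'w %.1f'%s['grip_width'],'t %.1f'%s['t'])
    for x,y,z,a in wps:
        d=R.T@(np.array([x,y,z])-p)/1000
        # wanted: tool straight down with yaw a
        c,q=np.cos(np.radians(a)),np.sin(np.radians(a));T=np.array([[c,q,0],[q,-1*c,0],[0,0,-1.]])
        w=np.degrees(Ro.from_matrix(R.T@T).as_rotvec())
        print((x,y,z,a),'->',dict(x=round(d[0],4),y=round(d[1],4),z=round(d[2],4)),'w',w.round(1))
if __name__=='__main__': rows(eval(sys.argv[1]))
E
python3 plan.py "[(520,150,260,70),(461,-384,260,-19.6)]"
```

```text
now [245.4 574.3 230.4] yaw 156.9 F [-0.1 -0.4  0. ] w 85.4 t 0.1
(520, 150, 260, 70) -> {'x': np.float64(-0.4193), 'y': np.float64(-0.2824), 'z': np.float64(-0.0291)} w [-0.1  0.1 86.9]
(461, -384, 260, -19.6) -> {'x': np.float64(-0.5748), 'y': np.float64(-0.7966), 'z': np.float64(-0.0282)} w [ -0.    0.2 176.5]
```

Emit:
move_arm(
  motion=[
    {"x": -0.419,"y": -0.282,"z": -0.029,"wz": 87},
    {"x": -0.419,"y": -0.282,"z": -0.029,"wz": 87},
    {"x": -0.419,"y": -0.282,"z": -0.029,"wz": 87},
    {"x": -0.419,"y": -0.282,"z": -0.029,"wz": 87},
    {"x": -0.419,"y": -0.282,"z": -0.029,"wz": 87},
    {"x": -0.419,"y": -0.282,"z": -0.029,"wz": 87},
    {"x": -0.419,"y": -0.282,"z": -0.029,"wz": 87},
    {"x": -0.419,"y": -0.282,"z": -0.029,"wz": 87},
    {"x": -0.575,"y": -0.797,"z": -0.029,"wz": 176.5},
    {"x": -0.575,"y": -0.797,"z": -0.029,"wz": 176.5},
    {"x": -0.575,"y": -0.797,"z": -0.029,"wz": 176.5},
    {"x": -0.575,"y": -0.797,"z": -0.029,"wz": 176.5},
    {"x": -0.575,"y": -0.797,"z": -0.029,"wz": 176.5},
    {"x": -0.575,"y": -0.797,"z": -0.029,"wz": 176.5},
    {"x": -0.575,"y": -0.797,"z": -0.029,"wz": 176.5},
    {"x": -0.575,"y": -0.797,"z": -0.029,"wz": 176.5},
    {"x": -0.575,"y": -0.797,"z": -0.029,"wz": 176.5},
    {"x": -0.575,"y": -0.797,"z": -0.029,"wz": 176.5},
    {"x": -0.575,"y": -0.797,"z": -0.029,"wz": 176.5},
    {"x": -0.575,"y": -0.797,"z": -0.029,"wz": 176.5},
  ],
)

```text
invalid input
```

```bash
python3 - <<'E'
from h import *
from plan import rows
rows([(461,-384,260,-19.6)])
im,m=snap('wrist','w1.png');print(ray(m,[320,200]),bot.get_state()['q'])
print(proj(m,[[461,-384,85]]))
E
```

```text
now [245.4 574.3 230.4] yaw 156.9 F [-0.1 -0.4  0. ] w 85.4 t 0.1
(461, -384, 260, -19.6) -> {'x': np.float64(-0.5748), 'y': np.float64(-0.7966), 'z': np.float64(-0.0282)} w [ -0.    0.2 176.5]
(array([176.8641089 , 604.02326983, 372.8717232 ]), array([[ 0.27673866, -0.11384257, -0.95420813]])) [-70.46870231  22.00390319   0.93855327  78.5465788   -0.36178385
  79.53711385  -2.66483351]
[[-175.38014791  530.27568884]]
```

View pics/w1.png

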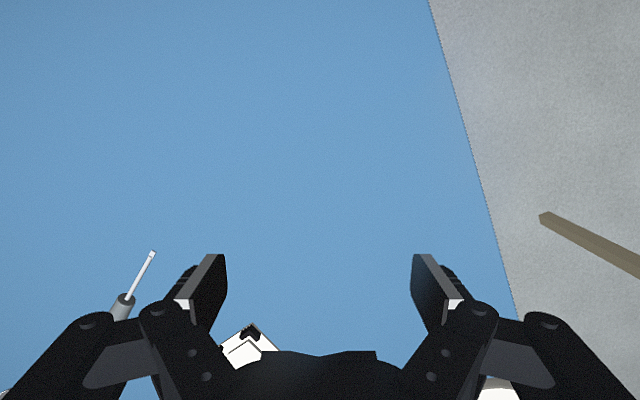

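The move was refused, probably because every field must be present. The wrist view shows the open fingers at (205,290) and (430,290), with the camera on the tool's +x side.

Emit:
move_arm(
  motion=[
    {"wx": 0,"wy": 0,"wz": 87,"x": -0.419,"y": -0.282,"z": -0.029,"fingers": 0},
    {"wx": 0,"wy": 0,"wz": 87,"x": -0.419,"y": -0.282,"z": -0.029,"fingers": 0},
    {"wx": 0,"wy": 0,"wz": 87,"x": -0.419,"y": -0.282,"z": -0.029,"fingers": 0},
    {"wx": 0,"wy": 0,"wz": 87,"x": -0.419,"y": -0.282,"z": -0.029,"fingers": 0},
    {"wx": 0,"wy": 0,"wz": 87,"x": -0.419,"y": -0.282,"z": -0.029,"fingers": 0},
    {"wx": 0,"wy": 0,"wz": 87,"x": -0.419,"y": -0.282,"z": -0.029,"fingers": 0},
    {"wx": 0,"wy": 0,"wz": 87,"x": -0.419,"y": -0.282,"z": -0.029,"fingers": 0},
    {"wx": 0,"wy": 0,"wz": 87,"x": -0.419,"y": -0.282,"z": -0.029,"fingers": 0},
    {"wx": 0,"wy": 0,"wz": 176.5,"x": -0.575,"y": -0.797,"z": -0.029,"fingers": 0},
    {"wx": 0,"wy": 0,"wz": 176.5,"x": -0.575,"y": -0.797,"z": -0.029,"fingers": 0},
    {"wx": 0,"wy": 0,"wz": 176.5,"x": -0.575,"y": -0.797,"z": -0.029,"fingers": 0},
    {"wx": 0,"wy": 0,"wz": 176.5,"x": -0.575,"y": -0.797,"z": -0.029,"fingers": 0},
    {"wx": 0,"wy": 0,"wz": 176.5,"x": -0.575,"y": -0.797,"z": -0.029,"fingers": 0},
    {"wx": 0,"wy": 0,"wz": 176.5,"x": -0.575,"y": -0.797,"z": -0.029,"fingers": 0},
    {"wx": 0,"wy": 0,"wz": 176.5,"x": -0.575,"y": -0.797,"z": -0.029,"fingers": 0},
    {"wx": 0,"wy": 0,"wz": 176.5,"x": -0.575,"y": -0.797,"z": -0.029,"fingers": 0},
    {"wx": 0,"wy": 0,"wz": 176.5,"x": -0.575,"y": -0.797,"z": -0.029,"fingers": 0},
    {"wx": 0,"wy": 0,"wz": 176.5,"x": -0.575,"y": -0.797,"z": -0.029,"fingers": 0},
    {"wx": 0,"wy": 0,"wz": 176.5,"x": -0.575,"y": -0.797,"z": -0.029,"fingers": 0},
    {"wx": 0,"wy": 0,"wz": 176.5,"x": -0.575,"y": -0.797,"z": -0.029,"fingers": 0},
  ],
  grip_force=30,
)

```text
t: 2.65
ee_pos: [462.1, -382.5, 260.2]
ee_rot: [[0.943, -0.333, 0.0], [-0.333, -0.943, 0.001], [0.0, -0.001, -1.0]]
force: [0.4, -1.2, 0.6]
grip_width: 85.7
grasp_force: 0.0
```

```bash
python3 - <<'E'
from h import *
im,m=snap('wrist','w2.png')
print(proj(m,[[461,-384,85],[461,-384,18]]))
E
```

```text
[[320.38599983 178.23742511]
 [320.10820873 165.60152086]]
```

View pics/w2.png

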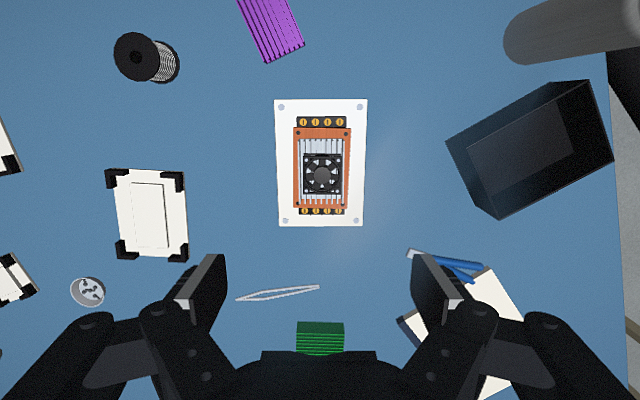

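Wrist view: stack at (321,172) with the fan at (321,175) on the silver fins, copper plate below and module ends at (321,122) and (321,210). The purple look-alike is at (270,30) and the green one at (320,338); neither is part of the stack. Next I'll measure each layer and take one close crop.

```bash
cat > st.py <<'E'
from m0 import *
def stack(f,seed=(321,175),r=70):
    im,m=load(f);hsv=cv2.cvtColor(im,cv2.COLOR_RGB2HSV).astype(int);H,S,V=hsv[...,0],hsv[...,1],hsv[...,2]
    M=dict(base=((S<60)&(V>160),18),cop=((H<14)&(S>110)&(V>90),39),fan=((V<75),85))
    for k,(a,z) in M.items():
        a=a.astype(np.uint8)
        if k=='fan': a=cv2.morphologyEx(a,cv2.MORPH_CLOSE,np.ones((7,7),np.uint8)); a=cv2.morphologyEx(a,cv2.MORPH_OPEN,np.ones((9,9),np.uint8))
        try: print(k,*rect(m,a,np.array(seed),z,r if k!='fan' else 28))
        except Exception as e: print(k,'fail',e)
if __name__=='__main__':
    stack('w2.png')
    im,m=load('w2.png');cv2.imwrite('pics/c2.png',cv2.resize(cv2.cvtColor(im[90:240,260:380],cv2.COLOR_RGB2BGR),None,fx=4,fy=4,interpolation=cv2.INTER_CUBIC))
E
python3 st.py
```

```text
base [ 457. -383.] [np.float32(109.465004), np.float32(152.30785)] 160.71835
cop [ 460.7 -384.4] [np.float32(64.47381), np.float32(95.87911)] 159.21489
fan [ 464.8 -387. ] [np.float32(39.464592), np.float32(40.915115)] 160.55698
```

View pics/c2.png

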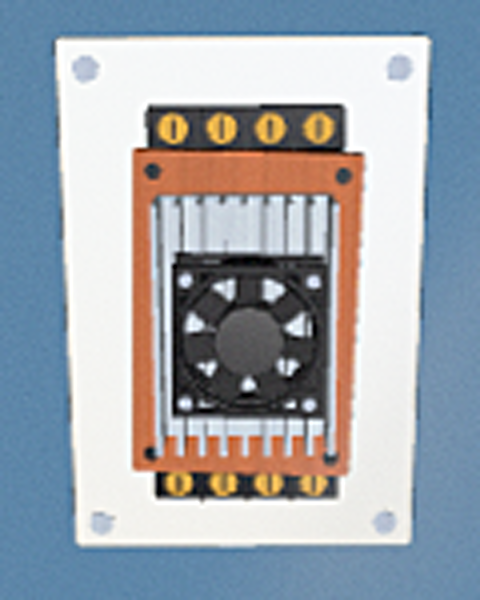

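The crop shows the fan on the silver fins (the right heat sink), copper below and module terminals at both ends. Sizes match the description: fan 39.5x41 mm, copper 64.5x96 mm.

```bash
python3 plan.py "[(465,-387,110,-19.4),(465,-387,68,-19.4)]"
```

```text
now [ 462.1 -382.5  260.3] yaw -19.5 F [ 0.4 -0.8  0.4] w 85.5 t 2.7
(465, -387, 110, -19.4) -> {'x': np.float64(0.0042), 'y': np.float64(0.0034), 'z': np.float64(0.1503)} w [-0.1 -0.  -0.1]
(465, -387, 68, -19.4) -> {'x': np.float64(0.0041), 'y': np.float64(0.0034), 'z': np.float64(0.1923)} w [-0.1 -0.  -0.1]
```

Emit:
move_arm(
  motion=[
    {"wx": 0,"wy": 0,"wz": 0,"x": 0.004,"y": 0.0035,"z": 0.05,"fingers": 0},
    {"wx": 0,"wy": 0,"wz": 0,"x": 0.004,"y": 0.0035,"z": 0.1,"fingers": 0},
    {"wx": 0,"wy": 0,"wz": 0,"x": 0.004,"y": 0.0035,"z": 0.15,"fingers": 0},
    {"wx": 0,"wy": 0,"wz": 0,"x": 0.004,"y": 0.0035,"z": 0.172,"fingers": 0},
    {"wx": 0,"wy": 0,"wz": 0,"x": 0.004,"y": 0.0035,"z": 0.185,"fingers": 0},
    {"wx": 0,"wy": 0,"wz": 0,"x": 0.004,"y": 0.0035,"z": 0.192,"fingers": 0.1},
    {"wx": 0,"wy": 0,"wz": 0,"x": 0.004,"y": 0.0035,"z": 0.192,"fingers": 0.3},
    {"wx": 0,"wy": 0,"wz": 0,"x": 0.004,"y": 0.0035,"z": 0.192,"fingers": 0.4},
    {"wx": 0,"wy": 0,"wz": 0,"x": 0.004,"y": 0.0035,"z": 0.192,"fingers": 0.4},
  ],
  grip_force=25,
)

```text
t: 3.82
ee_pos: [464.1, -389.0, 69.0]
ee_rot: [[0.942, -0.336, 0.001], [-0.336, -0.942, -0.001], [0.001, 0.0, -1.0]]
force: [0.6, -0.8, 0.3]
grip_width: 50.8
grasp_force: 0.0
```

```bash
python3 - <<'E'
from h import *
im,m=snap('wrist','w3.png')
E
python3 plan.py "[(465,-387,68,-19.4)]"
```

```text
now [ 464.  -389.    68.9] yaw -19.6 F [-0.2 -0.6 -0.2] w 51.4 t 3.9
(465, -387, 68, -19.4) -> {'x': np.float64(0.0003), 'y': np.float64(-0.0022), 'z': np.float64(0.0009)} w [ 0.  -0.1 -0.2]
```

View pics/w3.png

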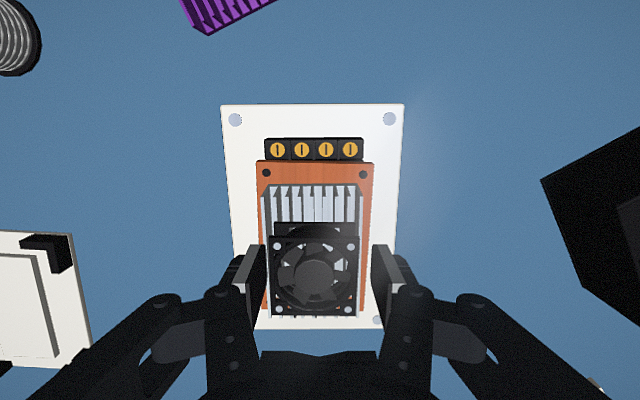

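The fan (268–359, 235–318) sits between the pads and about 2 mm to the left of centre. I'll shift by that, grip and lift.

Emit:
move_arm(
  motion=[
    {"wx": 0,"wy": 0,"wz": 0,"x": 0,"y": -0.002,"z": 0.001,"fingers": 0.4},
    {"wx": 0,"wy": 0,"wz": 0,"x": 0,"y": -0.002,"z": 0.001,"fingers": 0.6},
    {"wx": 0,"wy": 0,"wz": 0,"x": 0,"y": -0.002,"z": 0.001,"fingers": 0.7},
    {"wx": 0,"wy": 0,"wz": 0,"x": 0,"y": -0.002,"z": 0.001,"fingers": 0.7},
    {"wx": 0,"wy": 0,"wz": 0,"x": 0,"y": -0.002,"z": 0.001,"fingers": 0.7},
    {"wx": 0,"wy": 0,"wz": 0,"x": 0,"y": -0.002,"z": -0.004,"fingers": 0.7},
    {"wx": 0,"wy": 0,"wz": 0,"x": 0,"y": -0.002,"z": -0.02,"fingers": 0.7},
    {"wx": 0,"wy": 0,"wz": 0,"x": 0,"y": -0.002,"z": -0.05,"fingers": 0.7},
    {"wx": 0,"wy": 0,"wz": 0,"x": 0,"y": -0.002,"z": -0.09,"fingers": 0.7},
    {"wx": 0,"wy": 0,"wz": 0,"x": 0,"y": -0.002,"z": -0.09,"fingers": 0.7},
  ],
  grip_force=25,
)

```text
t: 5.12
ee_pos: [465.5, -388.8, 162.8]
ee_rot: [[0.942, -0.337, 0.005], [-0.337, -0.942, -0.004], [0.006, 0.002, -1.0]]
force: [0.0, -1.2, -1.0]
grip_width: 39.5
grasp_force: 26.2
```

```bash
python3 plan.py "[(470,-150,160,-10),(454,106.5,110,0),(454,106.5,50,0)]"; python3 -c "
from h import *
snap('wrist','w4.png')"
```

```text
now [ 465.5 -388.8  162.8] yaw -19.7 F [ 0.  -1.2 -1. ] w 39.5 t 5.1
(470, -150, 160, -10) -> {'x': np.float64(-0.0761), 'y': np.float64(-0.2264), 'z': np.float64(0.0018)} w [ 0.1 -0.4 -9.7]
(454, 106.5, 110, 0) -> {'x': np.float64(-0.1778), 'y': np.float64(-0.4627), 'z': np.float64(0.0507)} w [  0.2  -0.3 -19.7]
(454, 106.5, 50, 0) -> {'x': np.float64(-0.1782), 'y': np.float64(-0.4628), 'z': np.float64(0.1107)} w [  0.2  -0.3 -19.7]
```

View pics/w4.png

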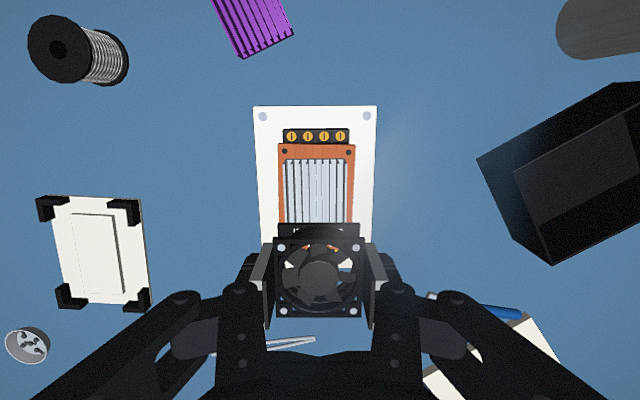

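Fan held level and clear of the stack.

Emit:
move_arm(
  motion=[
    {"wx": 0,"wy": 0,"wz": -5,"x": -0.018,"y": -0.05,"z": 0,"fingers": 0.7},
    {"wx": 0,"wy": 0,"wz": -8,"x": -0.038,"y": -0.11,"z": 0,"fingers": 0.7},
    {"wx": 0,"wy": 0,"wz": -9,"x": -0.057,"y": -0.17,"z": 0,"fingers": 0.7},
    {"wx": 0,"wy": 0,"wz": -9.7,"x": -0.076,"y": -0.226,"z": 0,"fingers": 0.7},
    {"wx": 0,"wy": 0,"wz": -13,"x": -0.1,"y": -0.282,"z": 0,"fingers": 0.7},
    {"wx": 0,"wy": 0,"wz": -16,"x": -0.122,"y": -0.335,"z": 0.01,"fingers": 0.7},
    {"wx": 0,"wy": 0,"wz": -18,"x": -0.145,"y": -0.388,"z": 0.02,"fingers": 0.7},
    {"wx": 0,"wy": 0,"wz": -19.7,"x": -0.166,"y": -0.436,"z": 0.03,"fingers": 0.7},
    {"wx": 0,"wy": 0,"wz": -19.7,"x": -0.178,"y": -0.463,"z": 0.05,"fingers": 0.7},
    {"wx": 0,"wy": 0,"wz": -19.7,"x": -0.178,"y": -0.463,"z": 0.08,"fingers": 0.7},
    {"wx": 0,"wy": 0,"wz": -19.7,"x": -0.178,"y": -0.463,"z": 0.105,"fingers": 0.7},
    {"wx": 0,"wy": 0,"wz": -19.7,"x": -0.178,"y": -0.463,"z": 0.105,"fingers": 0.7},
    {"wx": 0,"wy": 0,"wz": -19.7,"x": -0.178,"y": -0.463,"z": 0.105,"fingers": 0.7},
  ],
)

```text
t: 6.8
ee_pos: [452.6, 108.8, 53.9]
ee_rot: [[1.0, 0.001, 0.0], [0.001, -1.0, -0.0], [0.0, 0.0, -1.0]]
force: [0.6, -1.0, -0.1]
grip_width: 39.4
grasp_force: 26.2
```

```bash
python3 plan.py "[(454,106.5,18,0),(454,106.5,15,0)]"; python3 -c "
from h import *
snap('wrist','w5.png')"
```

```text
now [452.6 108.8  53.9] yaw 0.0 F [ 0.6 -1.  -0.1] w 39.4 t 6.8
(454, 106.5, 18, 0) -> {'x': np.float64(0.0014), 'y': np.float64(0.0023), 'z': np.float64(0.0359)} w [ 0. -0.  0.]
(454, 106.5, 15, 0) -> {'x': np.float64(0.0014), 'y': np.float64(0.0023), 'z': np.float64(0.0389)} w [ 0. -0.  0.]
```

View pics/w5.png

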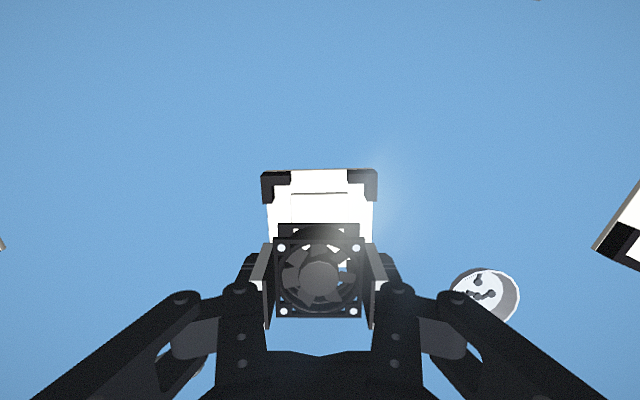

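Nest corners (275,185) and (362,185) straddle the fan symmetrically, with the yaw square. Lowering now.

Emit:
move_arm(
  motion=[
    {"wx": 0,"wy": 0,"wz": 0,"x": 0.001,"y": 0.002,"z": 0.015,"fingers": 0.7},
    {"wx": 0,"wy": 0,"wz": 0,"x": 0.001,"y": 0.002,"z": 0.03,"fingers": 0.7},
    {"wx": 0,"wy": 0,"wz": 0,"x": 0.001,"y": 0.002,"z": 0.036,"fingers": 0.7},
    {"wx": 0,"wy": 0,"wz": 0,"x": 0.001,"y": 0.002,"z": 0.039,"fingers": 0.7},
    {"wx": 0,"wy": 0,"wz": 0,"x": 0.001,"y": 0.002,"z": 0.039,"fingers": 0.7},
  ],
)

```text
t: 7.48
ee_pos: [453.3, 107.0, 14.1]
ee_rot: [[1.0, 0.001, -0.0], [0.001, -1.0, -0.0], [-0.0, 0.0, -1.0]]
force: [0.3, 0.7, -0.2]
grip_width: 39.6
grasp_force: 26.2
```

Emit:
move_arm(
  motion=[
    {"wx": 0,"wy": 0,"wz": 0,"x": 0,"y": 0,"z": 0.001,"fingers": 0.7},
    {"wx": 0,"wy": 0,"wz": 0,"x": 0,"y": 0,"z": 0.0015,"fingers": 0.7},
    {"wx": 0,"wy": 0,"wz": 0,"x": 0,"y": 0,"z": 0.0015,"fingers": 0.7},
  ],
)

```text
t: 7.85
ee_pos: [453.6, 107.2, 13.2]
ee_rot: [[1.0, 0.001, 0.0], [0.001, -1.0, 0.001], [0.0, -0.001, -1.0]]
force: [-1.3, -1.1, 5.4]
grip_width: 39.1
grasp_force: 26.8
```

Emit:
move_arm(
  motion=[
    {"wx": 0,"wy": 0,"wz": 0,"x": 0,"y": 0,"z": 0,"fingers": 0.5},
    {"wx": 0,"wy": 0,"wz": 0,"x": 0,"y": 0,"z": 0,"fingers": 0.3},
    {"wx": 0,"wy": 0,"wz": 0,"x": 0,"y": 0,"z": 0,"fingers": 0.3},
    {"wx": 0,"wy": 0,"wz": 0,"x": 0,"y": 0,"z": -0.02,"fingers": 0.3},
    {"wx": 0,"wy": 0,"wz": 0,"x": 0,"y": 0,"z": -0.06,"fingers": 0.2},
    {"wx": 0,"wy": 0,"wz": 0,"x": 0,"y": 0,"z": -0.11,"fingers": 0},
    {"wx": 0,"wy": 0,"wz": 0,"x": 0,"y": 0,"z": -0.17,"fingers": 0},
    {"wx": 0,"wy": 0,"wz": 0,"x": 0,"y": 0,"z": -0.19,"fingers": 0},
  ],
)

```text
t: 8.85
ee_pos: [454.9, 107.3, 206.3]
ee_rot: [[1.0, 0.001, 0.005], [0.001, -1.0, 0.003], [0.005, -0.003, -1.0]]
force: [1.5, 0.3, -0.3]
grip_width: 85.2
grasp_force: 0.0
```

```bash
python3 plan.py "[(470,-150,210,-10),(461,-384,200,-19.4)]"; python3 -c "
from h import *
snap('wrist','w6.png')"
```

```text
now [454.9 107.3 206.3] yaw 0.0 F [ 1.5  0.3 -0.3] w 85.2 t 8.8
(470, -150, 210, -10) -> {'x': np.float64(0.0149), 'y': np.float64(0.2573), 'z': np.float64(-0.0044)} w [-0.2 -0.2 10. ]
(461, -384, 200, -19.4) -> {'x': np.float64(0.0057), 'y': np.float64(0.4913), 'z': np.float64(0.0049)} w [-0.2 -0.2 19.4]
```

View pics/w6.png

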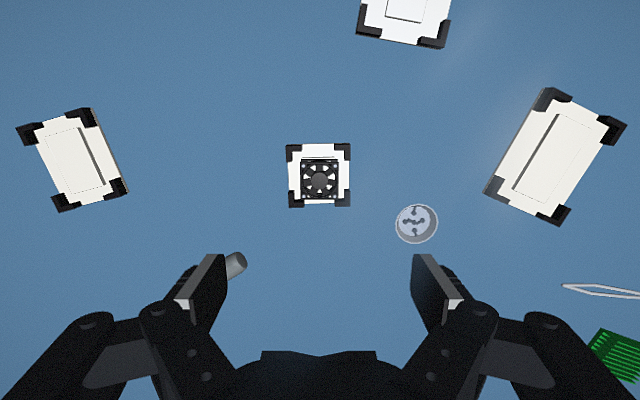

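Fan lies flat inside its nest at (320,179). I'll check its centring by number and measure the heat-sink nest from the same picture.

```bash
python3 - <<'E'
from m0 import *
im,m=load('w6.png');hsv=cv2.cvtColor(im,cv2.COLOR_RGB2HSV);H,S,V=[hsv[...,i].astype(int) for i in range(3)]
nb=(~((H>90)&(H<125)&(S>60)&(V>75))).astype(np.uint8)
print('nest@18',*rect(m,nb,np.array((320,176)),18,45))
fan=cv2.morphologyEx((V<90).astype(np.uint8),cv2.MORPH_CLOSE,np.ones((7,7),np.uint8))
print('fan edges cols/rows ->', onz(m,[[301,179],[339,179],[320,159],[320,199]],31))
w=((S<70)&(V>130)).astype(np.uint8)
print('hs',*rect(m,w,np.array((80,160)),5,70)); print('sp',*rect(m,w,np.array((555,158)),5,80))
E
```

```text
nest@18 [454.9 108.3] [np.float32(66.7009), np.float32(69.75455)] 1.6107272
fan edges cols/rows -> [[454.3 125.6  31. ]
 [454.4  86.4  31. ]
 [475.1 106.1  31. ]
 [432.8 106.   31. ]]
hs [469.3 375.2] [np.float32(78.53179), np.float32(97.97806)] 14.576026
sp [ 471.7 -144.9] [np.float32(96.33814), np.float32(124.25864)] 157.08012
```

Emit:
move_arm(
  motion=[
    {"wx": 0,"wy": 0,"wz": 2,"x": 0.003,"y": 0.055,"z": 0,"fingers": 0},
    {"wx": 0,"wy": 0,"wz": 5,"x": 0.007,"y": 0.115,"z": 0,"fingers": 0},
    {"wx": 0,"wy": 0,"wz": 7,"x": 0.01,"y": 0.175,"z": 0,"fingers": 0},
    {"wx": 0,"wy": 0,"wz": 10,"x": 0.015,"y": 0.235,"z": 0,"fingers": 0},
    {"wx": 0,"wy": 0,"wz": 12,"x": 0.015,"y": 0.295,"z": 0,"fingers": 0},
    {"wx": 0,"wy": 0,"wz": 15,"x": 0.012,"y": 0.355,"z": 0,"fingers": 0},
    {"wx": 0,"wy": 0,"wz": 17,"x": 0.01,"y": 0.415,"z": 0,"fingers": 0},
    {"wx": 0,"wy": 0,"wz": 19.4,"x": 0.006,"y": 0.465,"z": 0,"fingers": 0},
    {"wx": 0,"wy": 0,"wz": 19.4,"x": 0.006,"y": 0.491,"z": 0,"fingers": 0},
    {"wx": 0,"wy": 0,"wz": 19.4,"x": 0.006,"y": 0.491,"z": 0,"fingers": 0},
  ],
)

```text
t: 10.15
ee_pos: [458.2, -386.4, 202.0]
ee_rot: [[0.942, -0.335, -0.002], [-0.335, -0.942, -0.001], [-0.002, 0.002, -1.0]]
force: [-0.8, 0.5, 0.1]
grip_width: 84.8
grasp_force: 0.0
```

Fan is centred within 2 mm. Now the heat sink.

```bash
python3 - <<'E'
from m0 import *
from plan import rows
im,m=snap('wrist','w7.png')
c=proj(m,[[461,-385,65]])[0];print(c)
u,v=c.astype(int)
hsv=cv2.cvtColor(im,cv2.COLOR_RGB2HSV);H,S,V=[hsv[...,i].astype(int) for i in range(3)]
cop=((H<14)&(S>110)&(V>90)).astype(np.uint8)
hull=cv2.convexHull(np.argwhere(cop[v-90:v+90,u-90:u+90])[:,::-1].astype(np.int32)+[u-90,v-90])
ins=cv2.fillConvexPoly(np.zeros_like(cop),hull,1)
print('cop',*rect(m,ins,np.array((u,v)),39,90))
hs=((ins>0)&(S<80)&(V>110)).astype(np.uint8);hs=cv2.morphologyEx(hs,cv2.MORPH_CLOSE,np.ones((9,9),np.uint8))
print('hs',*rect(m,hs,np.array((u,v)),65,80))
cv2.imwrite('pics/c7.png',cv2.resize(cv2.cvtColor(im[v-90:v+90,u-90:u+90],cv2.COLOR_RGB2BGR),None,fx=3,fy=3))
rows([(461,-385,42,-19.4)])
E
```

```text
[315.8 184.8]
cop [ 460.6 -384.7] [np.float32(65.14676), np.float32(96.799515)] 158.55783
hs [ 461.7 -384.9] [np.float32(59.702972), np.float32(77.2215)] 159.07948
now [ 459.1 -384.6  202. ] yaw -19.5 F [ 0.  -0.1  0. ] w 85.1 t 10.2
(461, -385, 42, -19.4) -> {'x': np.float64(0.0021), 'y': np.float64(-0.0004), 'z': np.float64(0.16)} w [ 0.   0.1 -0.1]
```

View pics/c7.png

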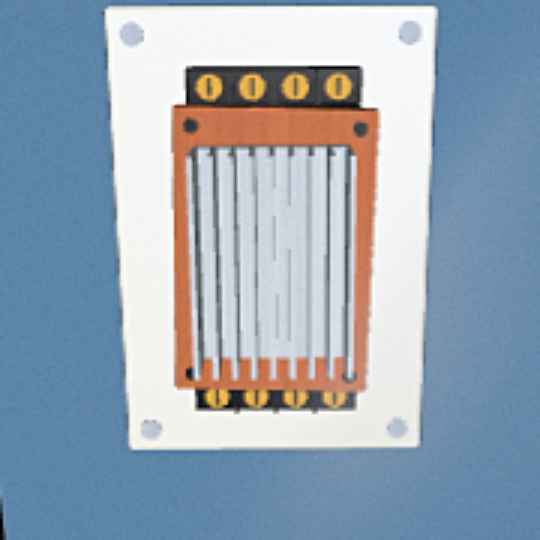

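The bare silver fins sit on the copper; fin-top corners in the crop are about (188,148), (355,150), (351,380) and (194,380).

```bash
python3 - <<'E'
from m0 import *
from plan import rows
im,m=load('w7.png');o=np.array([315-90,184-90])
P=onz(m,np.array([(188,148),(355,150),(351,380),(194,380)])/3+o,65)[:,:2];print(P,P.mean(0))
for a,b in((0,1),(1,2),(2,3),(3,0)): d=P[a]-P[b];print(np.linalg.norm(d),np.degrees(np.arctan2(d[1],d[0]))%180)
c=P.mean(0);rows([(c[0],c[1],100,-20),(c[0],c[1],42,-20)])
E
```

```text
[[ 504.7 -374.4]
 [ 487.8 -420.3]
 [ 419.8 -396.5]
 [ 436.4 -349.9]] [ 462.2 -385.3]
48.89461651092509 69.72462792144212
72.06315111416706 160.74941300867934
49.473008919151056 70.39067640570259
72.63023021415331 160.28772738102947
now [ 459.1 -384.6  202. ] yaw -19.5 F [ 0.  -0.1  0. ] w 85.1 t 10.2
(np.float64(462.1698799032488), np.float64(-385.28423383057407), 100, -20) -> {'x': np.float64(0.0033), 'y': np.float64(-0.0005), 'z': np.float64(0.102)} w [0.  0.1 0.5]
(np.float64(462.1698799032488), np.float64(-385.28423383057407), 42, -20) -> {'x': np.float64(0.0033), 'y': np.float64(-0.0005), 'z': np.float64(0.16)} w [0.  0.1 0.5]
```

Emit:
move_arm(
  motion=[
    {"wx": 0,"wy": 0,"wz": 0,"x": 0.003,"y": 0,"z": 0.055,"fingers": 0},
    {"wx": 0,"wy": 0,"wz": 0,"x": 0.003,"y": 0,"z": 0.102,"fingers": 0},
    {"wx": 0,"wy": 0,"wz": 0,"x": 0.003,"y": 0,"z": 0.13,"fingers": 0},
    {"wx": 0,"wy": 0,"wz": 0,"x": 0.003,"y": 0,"z": 0.15,"fingers": 0.1},
    {"wx": 0,"wy": 0,"wz": 0,"x": 0.003,"y": 0,"z": 0.16,"fingers": 0.2},
    {"wx": 0,"wy": 0,"wz": 0,"x": 0.003,"y": 0,"z": 0.16,"fingers": 0.25},
    {"wx": 0,"wy": 0,"wz": 0,"x": 0.003,"y": 0,"z": 0.16,"fingers": 0.25},
  ],
  grip_force=40,
)

```text
t: 11.08
ee_pos: [463.3, -385.5, 43.9]
ee_rot: [[0.944, -0.331, 0.001], [-0.331, -0.944, -0.001], [0.002, 0.001, -1.0]]
force: [0.1, -0.8, 0.6]
grip_width: 64.2
grasp_force: 0.0
```

```bash
python3 plan.py "[(462,-385.3,41,-19.7)]"; python3 -c "
from h import *
im,m=snap('wrist','w8.png')
cv2.imwrite('pics/c8.png',cv2.resize(cv2.cvtColor(im[100:400,160:480],cv2.COLOR_RGB2BGR),None,fx=1.8,fy=1.8))"
```

```text
now [ 463.3 -385.5   43.9] yaw -19.3 F [ 0.1 -0.8  0.6] w 64.2 t 11.1
(462, -385.3, 41, -19.7) -> {'x': np.float64(-0.0013), 'y': np.float64(0.0003), 'z': np.float64(0.0029)} w [ 0.  -0.1  0.4]
```

View pics/c8.png

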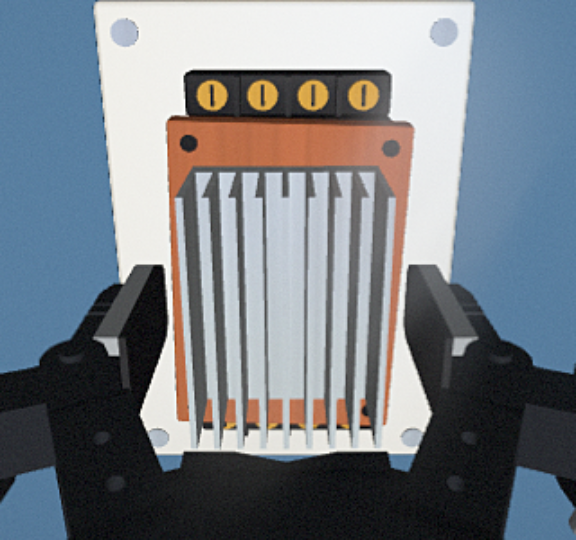

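The heat sink is centred between the pads (165 and 405 against fins at 178–395). Gripping.

Emit:
move_arm(
  motion=[
    {"wx": 0,"wy": 0,"wz": 0,"x": 0,"y": 0,"z": 0.002,"fingers": 0.35},
    {"wx": 0,"wy": 0,"wz": 0,"x": 0,"y": 0,"z": 0.002,"fingers": 0.6},
    {"wx": 0,"wy": 0,"wz": 0,"x": 0,"y": 0,"z": 0.002,"fingers": 0.6},
    {"wx": 0,"wy": 0,"wz": 0,"x": 0,"y": 0,"z": 0.002,"fingers": 0.6},
    {"wx": 0,"wy": 0,"wz": 0,"x": 0,"y": 0,"z": -0.003,"fingers": 0.6},
    {"wx": 0,"wy": 0,"wz": 0,"x": 0,"y": 0,"z": -0.02,"fingers": 0.6},
    {"wx": 0,"wy": 0,"wz": 0,"x": 0,"y": 0,"z": -0.06,"fingers": 0.6},
    {"wx": 0,"wy": 0,"wz": 0,"x": 0,"y": 0,"z": -0.11,"fingers": 0.6},
    {"wx": 0,"wy": 0,"wz": 0,"x": 0,"y": 0,"z": -0.13,"fingers": 0.6},
  ],
  grip_force=40,
)

```text
t: 12.25
ee_pos: [463.2, -386.3, 176.7]
ee_rot: [[0.943, -0.332, 0.003], [-0.332, -0.943, -0.003], [0.004, 0.001, -1.0]]
force: [0.0, -0.2, -1.3]
grip_width: 48.8
grasp_force: 42.0
```

```bash
python3 plan.py "[(500,-50,175,0),(470,374,110,14.3),(470,374,50,14.3)]"; python3 -c "
from h import *
im,m=snap('wrist','w9.png')"
```

```text
now [ 463.2 -386.3  176.7] yaw -19.4 F [ 0.  -0.2 -1.3] w 48.8 t 12.2
(500, -50, 175, 0) -> {'x': np.float64(-0.0768), 'y': np.float64(-0.3294), 'z': np.float64(0.0009)} w [  0.1  -0.2 -19.4]
(470, 374, 110, 14.3) -> {'x': np.float64(-0.246), 'y': np.float64(-0.7196), 'z': np.float64(0.0647)} w [  0.1  -0.2 -33.7]
(470, 374, 50, 14.3) -> {'x': np.float64(-0.2462), 'y': np.float64(-0.7197), 'z': np.float64(0.1247)} w [  0.1  -0.2 -33.7]
```

Emit:
move_arm(
  motion=[
    {"wx": 0,"wy": 0,"wz": -3,"x": -0.012,"y": -0.05,"z": 0,"fingers": 0.6},
    {"wx": 0,"wy": 0,"wz": -7,"x": -0.026,"y": -0.11,"z": 0,"fingers": 0.6},
    {"wx": 0,"wy": 0,"wz": -10,"x": -0.04,"y": -0.17,"z": 0,"fingers": 0.6},
    {"wx": 0,"wy": 0,"wz": -14,"x": -0.054,"y": -0.23,"z": 0,"fingers": 0.6},
    {"wx": 0,"wy": 0,"wz": -17,"x": -0.067,"y": -0.288,"z": 0,"fingers": 0.6},
    {"wx": 0,"wy": 0,"wz": -19,"x": -0.085,"y": -0.345,"z": 0,"fingers": 0.6},
    {"wx": 0,"wy": 0,"wz": -21,"x": -0.108,"y": -0.4,"z": 0,"fingers": 0.6},
    {"wx": 0,"wy": 0,"wz": -23,"x": -0.131,"y": -0.455,"z": 0,"fingers": 0.6},
    {"wx": 0,"wy": 0,"wz": -25,"x": -0.154,"y": -0.51,"z": 0,"fingers": 0.6},
    {"wx": 0,"wy": 0,"wz": -28,"x": -0.178,"y": -0.565,"z": 0,"fingers": 0.6},
    {"wx": 0,"wy": 0,"wz": -30,"x": -0.202,"y": -0.62,"z": 0.01,"fingers": 0.6},
    {"wx": 0,"wy": 0,"wz": -32,"x": -0.225,"y": -0.672,"z": 0.03,"fingers": 0.6},
    {"wx": 0,"wy": 0,"wz": -33.7,"x": -0.24,"y": -0.708,"z": 0.05,"fingers": 0.6},
    {"wx": 0,"wy": 0,"wz": -33.7,"x": -0.246,"y": -0.72,"z": 0.07,"fingers": 0.6},
    {"wx": 0,"wy": 0,"wz": -33.7,"x": -0.246,"y": -0.72,"z": 0.1,"fingers": 0.6},
    {"wx": 0,"wy": 0,"wz": -33.7,"x": -0.246,"y": -0.72,"z": 0.12,"fingers": 0.6},
    {"wx": 0,"wy": 0,"wz": -33.7,"x": -0.246,"y": -0.72,"z": 0.12,"fingers": 0.6},
  ],
)

```text
t: 14.42
ee_pos: [468.2, 374.1, 51.0]
ee_rot: [[0.969, 0.246, -0.003], [0.246, -0.969, -0.003], [-0.003, 0.002, -1.0]]
force: [0.4, -0.2, -1.0]
grip_width: 49.3
grasp_force: 42.0
```

```bash
python3 plan.py "[(470,374,20,14.3),(470,374,15,14.3)]"; python3 -c "
from h import *
im,m=snap('wrist','w10.png')"
```

```text
now [468.2 374.1  51. ] yaw 14.3 F [ 0.4 -0.2 -1. ] w 49.3 t 14.4
(470, 374, 20, 14.3) -> {'x': np.float64(0.0018), 'y': np.float64(0.0004), 'z': np.float64(0.031)} w [ 0.1  0.2 -0. ]
(470, 374, 15, 14.3) -> {'x': np.float64(0.0018), 'y': np.float64(0.0004), 'z': np.float64(0.036)} w [ 0.1  0.2 -0. ]
```

View pics/w10.png

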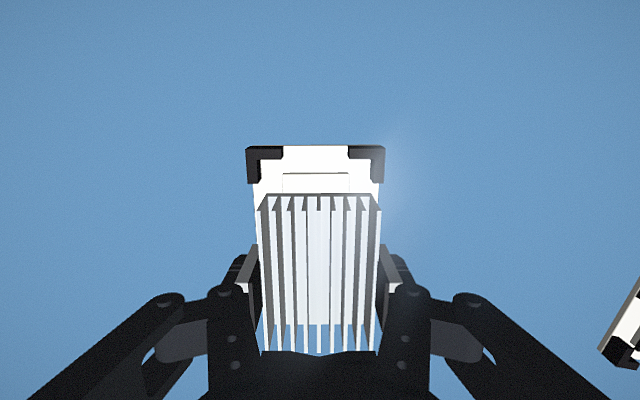

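Nest corners (264,160) and (367,160) are centred about 1 to 2 mm left of the heat sink and parallel to it. Lowering with a small correction.

Emit:
move_arm(
  motion=[
    {"wx": 0,"wy": 0,"wz": 0,"x": 0.001,"y": -0.001,"z": 0.015,"fingers": 0.6},
    {"wx": 0,"wy": 0,"wz": 0,"x": 0.002,"y": -0.001,"z": 0.028,"fingers": 0.6},
    {"wx": 0,"wy": 0,"wz": 0,"x": 0.002,"y": -0.001,"z": 0.034,"fingers": 0.6},
    {"wx": 0,"wy": 0,"wz": 0,"x": 0.002,"y": -0.001,"z": 0.036,"fingers": 0.6},
    {"wx": 0,"wy": 0,"wz": 0,"x": 0.002,"y": -0.001,"z": 0.036,"fingers": 0.6},
  ],
)

```text
t: 15.1
ee_pos: [470.8, 377.4, 16.8]
ee_rot: [[0.969, 0.248, 0.0], [0.248, -0.969, -0.0], [0.0, 0.0, -1.0]]
force: [0.8, -0.3, -0.9]
grip_width: 48.8
grasp_force: 42.1
```

Emit:
move_arm(
  motion=[
    {"wx": 0,"wy": 0,"wz": 0,"x": 0,"y": 0.001,"z": 0.001,"fingers": 0.6},
    {"wx": 0,"wy": 0,"wz": 0,"x": 0,"y": 0.001,"z": 0.002,"fingers": 0.6},
    {"wx": 0,"wy": 0,"wz": 0,"x": 0,"y": 0.001,"z": 0.002,"fingers": 0.6},
  ],
)

```text
t: 15.48
ee_pos: [470.9, 376.4, 14.8]
ee_rot: [[0.969, 0.248, -0.0], [0.248, -0.969, 0.0], [-0.0, -0.0, -1.0]]
force: [-0.3, -0.3, -1.2]
grip_width: 49.1
grasp_force: 42.1
```

Emit:
move_arm(
  motion=[
    {"wx": 0,"wy": 0,"wz": 0,"x": 0,"y": 0.001,"z": 0.001,"fingers": 0.6},
    {"wx": 0,"wy": 0,"wz": 0,"x": 0,"y": 0.001,"z": 0.001,"fingers": 0.6},
  ],
)

```text
t: 15.72
ee_pos: [471.2, 375.3, 13.7]
ee_rot: [[0.969, 0.248, -0.0], [0.248, -0.969, -0.0], [-0.0, 0.0, -1.0]]
force: [-0.7, -0.0, -1.2]
grip_width: 49.5
grasp_force: 42.1
```

Emit:
move_arm(
  motion=[
    {"wx": 0,"wy": 0,"wz": 0,"x": 0,"y": 0,"z": 0.001,"fingers": 0.6},
    {"wx": 0,"wy": 0,"wz": 0,"x": 0,"y": 0,"z": 0.001,"fingers": 0.6},
  ],
)

```text
t: 15.98
ee_pos: [471.3, 375.4, 13.3]
ee_rot: [[0.969, 0.248, -0.0], [0.248, -0.969, 0.0], [-0.0, -0.0, -1.0]]
force: [-2.7, -1.5, 5.4]
grip_width: 49.2
grasp_force: 42.7
```

Contact. Release and rise.

Emit:
move_arm(
  motion=[
    {"wx": 0,"wy": 0,"wz": 0,"x": 0,"y": 0,"z": 0,"fingers": 0.35},
    {"wx": 0,"wy": 0,"wz": 0,"x": 0,"y": 0,"z": 0,"fingers": 0.2},
    {"wx": 0,"wy": 0,"wz": 0,"x": 0,"y": 0,"z": 0,"fingers": 0.2},
    {"wx": 0,"wy": 0,"wz": 0,"x": 0,"y": 0,"z": -0.03,"fingers": 0.2},
    {"wx": 0,"wy": 0,"wz": 0,"x": 0,"y": 0,"z": -0.08,"fingers": 0.1},
    {"wx": 0,"wy": 0,"wz": 0,"x": 0,"y": 0,"z": -0.14,"fingers": 0},
    {"wx": 0,"wy": 0,"wz": 0,"x": 0,"y": 0,"z": -0.19,"fingers": 0},
    {"wx": 0,"wy": 0,"wz": 0,"x": 0,"y": 0,"z": -0.19,"fingers": 0},
  ],
)

```text
t: 16.98
ee_pos: [473.4, 376.5, 207.5]
ee_rot: [[0.969, 0.248, 0.006], [0.248, -0.969, 0.006], [0.007, -0.004, -1.0]]
force: [-0.4, 0.0, 0.1]
grip_width: 85.4
grasp_force: 0.0
```

```bash
python3 plan.py "[(500,-50,200,0),(461,-385,150,-19.8)]"; python3 -c "
from m0 import *
im,m=snap('wrist','w11.png')
u,v=proj(m,[[470.5,374.5,37]])[0].astype(int);print(u,v)
hsv=cv2.cvtColor(im,cv2.COLOR_RGB2HSV);H,S,V=[hsv[...,i].astype(int) for i in range(3)]
nb=(~((H>90)&(H<125)&(S>60)&(V>75))).astype(np.uint8)
print('nest',*rect(m,nb,np.array((u,v)),18,80))
cv2.imwrite('pics/c11.png',cv2.resize(cv2.cvtColor(im[v-80:v+80,u-80:u+80],cv2.COLOR_RGB2BGR),None,fx=3,fy=3))"
```

```text
now [473.4 376.5 207.5] yaw 14.3 F [-0.4  0.   0.1] w 85.4 t 17.0
(500, -50, 200, 0) -> {'x': np.float64(-0.0799), 'y': np.float64(0.4198), 'z': np.float64(0.0052)} w [-0.3 -0.4 14.3]
(461, -385, 150, -19.8) -> {'x': np.float64(-0.2011), 'y': np.float64(0.7349), 'z': np.float64(0.0531)} w [-0.3 -0.3 34.1]
320 183
nest [470.6 376.3] [np.float32(77.1417), np.float32(98.160484)] 14.56424
```

View pics/c11.png

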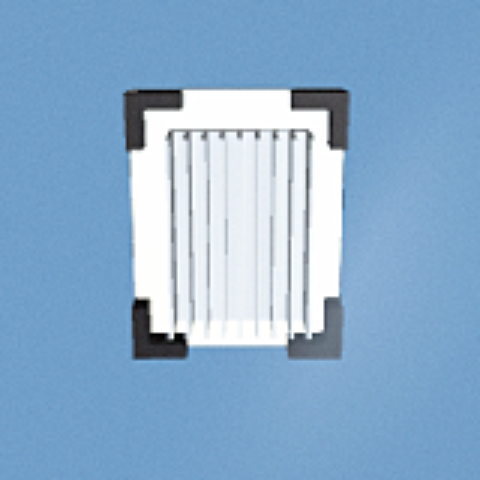

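The heat sink lies straight between the corners (crop fins 168–312, corners 126–348). I'll check the lengthwise centring while moving on.

```bash
python3 -c "
from h import *
im,m=load('w11.png')
P=onz(m,np.array([(168,131),(312,131),(312,338),(168,338)])/3+[240,103],37);print(P,P.mean(0))"
```

```text
[[500.44354918 406.69913438  37.        ]
 [512.21574085 360.80256929  37.        ]
 [442.63251433 341.26989271  37.        ]
 [430.04008116 390.1812171   37.        ]] [471.33297138 374.73820337  37.        ]
```

Emit:
move_arm(
  motion=[
    {"wx": 0,"wy": 0,"wz": 2,"x": -0.01,"y": 0.055,"z": 0,"fingers": 0},
    {"wx": 0,"wy": 0,"wz": 4,"x": -0.022,"y": 0.115,"z": 0,"fingers": 0},
    {"wx": 0,"wy": 0,"wz": 6,"x": -0.034,"y": 0.175,"z": 0,"fingers": 0},
    {"wx": 0,"wy": 0,"wz": 8,"x": -0.046,"y": 0.235,"z": 0,"fingers": 0},
    {"wx": 0,"wy": 0,"wz": 10,"x": -0.058,"y": 0.295,"z": 0,"fingers": 0},
    {"wx": 0,"wy": 0,"wz": 12,"x": -0.069,"y": 0.355,"z": 0,"fingers": 0},
    {"wx": 0,"wy": 0,"wz": 14.3,"x": -0.08,"y": 0.415,"z": 0,"fingers": 0},
    {"wx": 0,"wy": 0,"wz": 18,"x": -0.1,"y": 0.47,"z": 0,"fingers": 0},
    {"wx": 0,"wy": 0,"wz": 22,"x": -0.121,"y": 0.525,"z": 0,"fingers": 0},
    {"wx": 0,"wy": 0,"wz": 26,"x": -0.142,"y": 0.58,"z": 0,"fingers": 0},
    {"wx": 0,"wy": 0,"wz": 30,"x": -0.163,"y": 0.635,"z": 0.01,"fingers": 0},
    {"wx": 0,"wy": 0,"wz": 34,"x": -0.184,"y": 0.69,"z": 0.03,"fingers": 0},
    {"wx": 0,"wy": 0,"wz": 34,"x": -0.201,"y": 0.735,"z": 0.05,"fingers": 0},
    {"wx": 0,"wy": 0,"wz": 34,"x": -0.201,"y": 0.735,"z": 0.053,"fingers": 0},
    {"wx": 0,"wy": 0,"wz": 34,"x": -0.201,"y": 0.735,"z": 0.053,"fingers": 0},
  ],
)

```text
t: 18.9
ee_pos: [458.3, -385.8, 148.3]
ee_rot: [[0.942, -0.337, -0.002], [-0.337, -0.942, 0.001], [-0.003, -0.001, -1.0]]
force: [0.3, -0.1, 0.0]
grip_width: 85.0
grasp_force: 0.0
```

```bash
cat > cop.py <<'E'
from m0 import *
from plan import rows
import sys
f=sys.argv[1]
im,m=snap('wrist',f)
u,v=proj(m,[[461,-385,39]])[0].astype(int)
hsv=cv2.cvtColor(im,cv2.COLOR_RGB2HSV);H,S,V=[hsv[...,i].astype(int) for i in range(3)]
cop=((H<14)&(S>110)&(V>70)).astype(np.uint8)
r=rect(m,cop,np.array((u,v)),39,110);print('cop',*r)
x,y=map(float,r[0]);a=float(r[2])-180;rows([(x,y,60,a),(x,y,24,a)])
E
python3 cop.py w12.png
```

```text
cop [ 460.9 -384.4] [np.float32(64.99617), np.float32(96.44213)] 159.23941
now [ 459.2 -385.2  149. ] yaw -19.6 F [ 0.6  0.8 -0.9] w 85.7 t 18.9
(460.9288330078125, -384.421630859375, 60, -20.760589599609375) -> {'x': np.float64(0.0015), 'y': np.float64(-0.0012), 'z': np.float64(0.089)} w [-0.   0.1  1.2]
(460.9288330078125, -384.421630859375, 24, -20.760589599609375) -> {'x': np.float64(0.0015), 'y': np.float64(-0.0012), 'z': np.float64(0.125)} w [-0.   0.1  1.2]
```

```bash
python3 -c "
from h import *
for f,p,R,w,uv in (('w2.png',[462.1,-382.5,260.2],[[.943,-.333,0],[-.333,-.943,0],[0,0,-1]],85.5,[(225,254),(412,254)]),
  ('w8.png',[463.3,-385.5,43.9],[[.944,-.331,0],[-.331,-.944,0],[0,0,-1]],64.2,[(251.7,247.2),(386,247.2)])):
    im,m=load(f);c,d=ray(m,uv);R=np.array(R);c=R.T@(c-p);d=d@R
    for k in range(2):
        y=w/2*np.sign(d[k,1]);t=(y-c[1])/d[k,1];print(f,c.round(1),(c+t*d[k]).round(1))
"
```

```text
w2.png [  75.3    0.  -142.5] [  8.8 -42.8 -12.3]
w2.png [  75.3    0.  -142.5] [  8.6  42.8 -11.9]
w8.png [  75.1   -0.2 -142.7] [  8.5 -32.1  -4.7]
w8.png [  75.1   -0.2 -142.7] [ 8.9 32.1 -5.6]
```

Finger-tip setback confirmed: 12 mm fully open, about 5 mm at 64 mm opening. Grip the copper plate at TCP z = 22, tip about 3 mm below its underside.

Emit:
move_arm(
  motion=[
    {"wx": 0,"wy": 0,"wz": 1.2,"x": 0.0015,"y": -0.001,"z": 0.05,"fingers": 0},
    {"wx": 0,"wy": 0,"wz": 1.2,"x": 0.0015,"y": -0.001,"z": 0.09,"fingers": 0},
    {"wx": 0,"wy": 0,"wz": 1.2,"x": 0.0015,"y": -0.001,"z": 0.115,"fingers": 0},
    {"wx": 0,"wy": 0,"wz": 1.2,"x": 0.0015,"y": -0.001,"z": 0.125,"fingers": 0.05},
    {"wx": 0,"wy": 0,"wz": 1.2,"x": 0.0015,"y": -0.001,"z": 0.126,"fingers": 0.08},
    {"wx": 0,"wy": 0,"wz": 1.2,"x": 0.0015,"y": -0.001,"z": 0.126,"fingers": 0.08},
  ],
  grip_force=70,
)

```text
t: 19.7
ee_pos: [461.4, -386.2, 25.1]
ee_rot: [[0.935, -0.355, 0.002], [-0.355, -0.935, -0.001], [0.002, 0.0, -1.0]]
force: [-0.3, -0.4, 0.4]
grip_width: 78.6
grasp_force: 0.0
```

```bash
python3 plan.py "[(461,-384.4,22,-20.8)]"; python3 -c "
from h import *
im,m=snap('wrist','w13.png')
cv2.imwrite('pics/c13.png',cv2.resize(cv2.cvtColor(im[100:400,160:480],cv2.COLOR_RGB2BGR),None,fx=1.8,fy=1.8))"
```

```text
now [ 461.4 -386.2   25.1] yaw -20.8 F [-0.3 -0.4  0.4] w 78.6 t 19.7
(461, -384.4, 22, -20.8) -> {'x': np.float64(-0.0011), 'y': np.float64(-0.0015), 'z': np.float64(0.0031)} w [ 0.  -0.1  0. ]
```

View pics/c13.png

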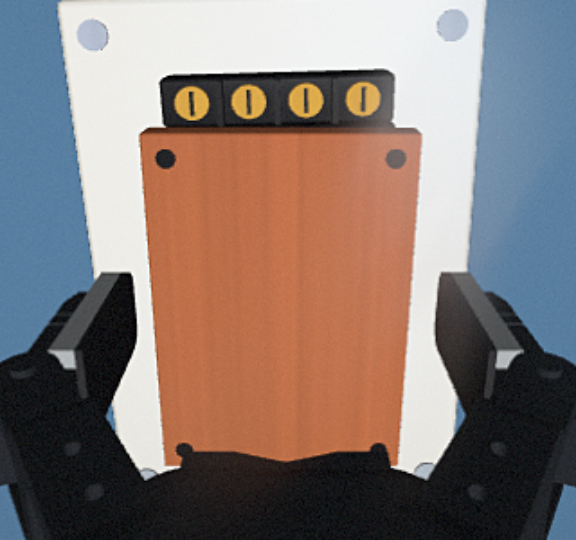

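Plate sits about 1 mm left of the finger centre. I'll correct that, grip and lift gently.

Emit:
move_arm(
  motion=[
    {"wx": 0,"wy": 0,"wz": 0,"x": -0.001,"y": -0.001,"z": 0.003,"fingers": 0.08},
    {"wx": 0,"wy": 0,"wz": 0,"x": -0.001,"y": -0.001,"z": 0.003,"fingers": 0.2},
    {"wx": 0,"wy": 0,"wz": 0,"x": -0.001,"y": -0.001,"z": 0.003,"fingers": 0.4},
    {"wx": 0,"wy": 0,"wz": 0,"x": -0.001,"y": -0.001,"z": 0.003,"fingers": 0.4},
    {"wx": 0,"wy": 0,"wz": 0,"x": -0.001,"y": -0.001,"z": 0.003,"fingers": 0.4},
  ],
  grip_force=70,
)

```text
t: 20.38
ee_pos: [460.1, -384.7, 21.5]
ee_rot: [[0.935, -0.356, 0.001], [-0.356, -0.935, 0.0], [0.0, -0.001, -1.0]]
force: [-1.7, 2.4, 6.2]
grip_width: 64.0
grasp_force: 77.2
```

Emit:
move_arm(
  motion=[
    {"wx": 0,"wy": 0,"wz": 0,"x": 0,"y": 0,"z": -0.003,"fingers": 0.4},
    {"wx": 0,"wy": 0,"wz": 0,"x": 0,"y": 0,"z": -0.008,"fingers": 0.4},
    {"wx": 0,"wy": 0,"wz": 0,"x": 0,"y": 0,"z": -0.02,"fingers": 0.4},
    {"wx": 0,"wy": 0,"wz": 0,"x": 0,"y": 0,"z": -0.05,"fingers": 0.4},
    {"wx": 0,"wy": 0,"wz": 0,"x": 0,"y": 0,"z": -0.09,"fingers": 0.4},
    {"wx": 0,"wy": 0,"wz": 0,"x": 0,"y": 0,"z": -0.1,"fingers": 0.4},
  ],
)

```text
t: 21.12
ee_pos: [460.8, -386.2, 123.8]
ee_rot: [[0.934, -0.356, 0.004], [-0.356, -0.934, -0.003], [0.004, 0.001, -1.0]]
force: [0.0, -0.1, -4.3]
grip_width: 63.9
grasp_force: 78.7
```

```bash
python3 plan.py "[(472,-146.5,100,-22.7),(472,-146.5,40,-22.7)]"; python3 -c "
from h import *
im,m=snap('wrist','w14.png')
cv2.imwrite('pics/c14.png',im[:,:,::-1])"
```

```text
now [ 460.8 -386.2  123.8] yaw -20.9 F [ 0.  -0.1 -4.3] w 63.9 t 21.1
(472, -146.5, 100, -22.7) -> {'x': np.float64(-0.0749), 'y': np.float64(-0.228), 'z': np.float64(0.0232)} w [ 0.1 -0.2  1.8]
(472, -146.5, 40, -22.7) -> {'x': np.float64(-0.0752), 'y': np.float64(-0.2281), 'z': np.float64(0.0832)} w [ 0.1 -0.2  1.8]
```

View pics/c14.png

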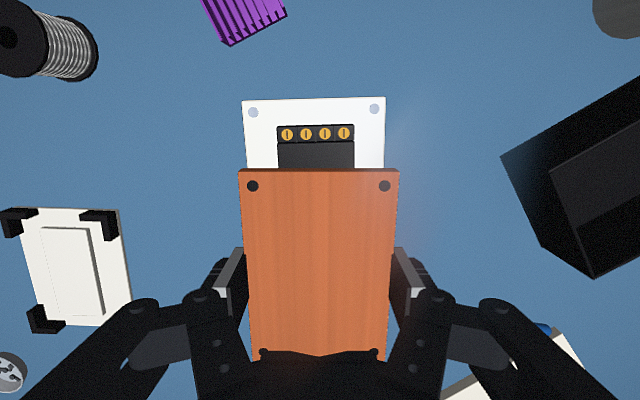

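The plate is held level, carrying its full weight (4.3 N), and the module stays on the base. That was my 15th picture, one over the limit of 14, so I'll use numbers only from here.

Emit:
move_arm(
  motion=[
    {"wx": 0,"wy": 0,"wz": 0.5,"x": -0.015,"y": -0.045,"z": -0.01,"fingers": 0.4},
    {"wx": 0,"wy": 0,"wz": 0.5,"x": -0.032,"y": -0.097,"z": -0.01,"fingers": 0.4},
    {"wx": 0,"wy": 0,"wz": 1,"x": -0.048,"y": -0.148,"z": -0.01,"fingers": 0.4},
    {"wx": 0,"wy": 0,"wz": 1.8,"x": -0.065,"y": -0.197,"z": 0,"fingers": 0.4},
    {"wx": 0,"wy": 0,"wz": 1.8,"x": -0.075,"y": -0.228,"z": 0.02,"fingers": 0.4},
    {"wx": 0,"wy": 0,"wz": 1.8,"x": -0.075,"y": -0.228,"z": 0.06,"fingers": 0.4},
    {"wx": 0,"wy": 0,"wz": 1.8,"x": -0.075,"y": -0.228,"z": 0.085,"fingers": 0.4},
    {"wx": 0,"wy": 0,"wz": 1.8,"x": -0.075,"y": -0.228,"z": 0.085,"fingers": 0.4},
    {"wx": 0,"wy": 0,"wz": 1.8,"x": -0.075,"y": -0.228,"z": 0.085,"fingers": 0.4},
  ],
)

```text
t: 22.3
ee_pos: [471.1, -145.5, 36.3]
ee_rot: [[0.923, -0.386, 0.0], [-0.386, -0.923, -0.001], [0.0, 0.0, -1.0]]
force: [0.2, -0.2, -4.1]
grip_width: 64.0
grasp_force: 79.6
```

```bash
python3 - <<'E'
from m0 import *
from plan import rows
im,m=snap('wrist','w15.png')
hsv=cv2.cvtColor(im,cv2.COLOR_RGB2HSV);H,S,V=[hsv[...,i].astype(int) for i in range(3)]
w=((S<70)&(V>130)).astype(np.uint8)
# far end of the nest, visible beyond the plate: expected pixels vs. seen white extents
c,s=np.cos(np.radians(157.3)),np.sin(np.radians(157.3));X=np.array([-c,-s]);Y=np.array([-s,c])
o=np.array([472,-146.5])
pr=lambda a,b,z:proj(m,[[*(o+a*X+b*Y),z]])[0].round(1)
print('exp white end edge mid',pr(62,0,5),'corners outer top',pr(62,47,18),pr(62,-47,18))
col=320; print('white rows at col 320',np.where(w[:,col])[0][[0,-1]])
r=int(pr(62,0,5)[1])+6; nb=~((H>90)&(H<125)&(S>60)&(V>75)); 
for rr in (r,r+8): q=np.where(nb[rr,150:500])[0]+150; print(rr,q.min(),q.max())
cop=((H<14)&(S>110)&(V>70)); ys=np.where(cop[:,320])[0]; print('cop top row',ys.min()); q=np.where(cop[ys.min()+15])[0];print(q.min(),q.max())
rows([(472,-146.5,5,-22.7),(472,-146.5,2,-22.7)])
E
```

```text
exp white end edge mid [319.7 124.8] corners outer top [414.1 126.8] [225.6 126.7]
white rows at col 320 [126 167]
130 227 413
138 227 412
cop top row 169
239 397
now [ 471.5 -145.5   36.6] yaw -22.7 F [ 0.2  0.4 -3.9] w 64.1 t 22.4
(472, -146.5, 5, -22.7) -> {'x': np.float64(0.0008), 'y': np.float64(0.0007), 'z': np.float64(0.0316)} w [-0.  -0.1  0. ]
(472, -146.5, 2, -22.7) -> {'x': np.float64(0.0008), 'y': np.float64(0.0007), 'z': np.float64(0.0346)} w [-0.  -0.1  0. ]
```

Emit:
move_arm(
  motion=[
    {"wx": 0,"wy": 0,"wz": 0,"x": 0,"y": 0.0005,"z": 0.015,"fingers": 0.4},
    {"wx": 0,"wy": 0,"wz": 0,"x": 0,"y": 0.0005,"z": 0.025,"fingers": 0.4},
    {"wx": 0,"wy": 0,"wz": 0,"x": 0,"y": 0.0005,"z": 0.03,"fingers": 0.4},
    {"wx": 0,"wy": 0,"wz": 0,"x": 0,"y": 0.0005,"z": 0.032,"fingers": 0.4},
    {"wx": 0,"wy": 0,"wz": 0,"x": 0,"y": 0.0005,"z": 0.032,"fingers": 0.4},
  ],
)

```text
t: 22.98
ee_pos: [470.8, -145.5, 3.8]
ee_rot: [[0.923, -0.385, -0.0], [-0.385, -0.923, -0.0], [-0.0, 0.0, -1.0]]
force: [-0.7, 0.2, -3.8]
grip_width: 63.9
grasp_force: 79.5
```

Emit:
move_arm(
  motion=[
    {"wx": 0,"wy": 0,"wz": 0,"x": 0,"y": 0,"z": 0.001,"fingers": 0.4},
    {"wx": 0,"wy": 0,"wz": 0,"x": 0,"y": 0,"z": 0.0015,"fingers": 0.4},
    {"wx": 0,"wy": 0,"wz": 0,"x": 0,"y": 0,"z": 0.0015,"fingers": 0.4},
  ],
)

```text
t: 23.35
ee_pos: [470.8, -145.4, 2.3]
ee_rot: [[0.923, -0.385, 0.0], [-0.385, -0.923, 0.0], [0.0, -0.0, -1.0]]
force: [0.6, -0.1, -3.2]
grip_width: 64.0
grasp_force: 79.5
```

Emit:
move_arm(
  motion=[
    {"wx": 0,"wy": 0,"wz": 0,"x": 0,"y": 0,"z": 0.0008,"fingers": 0.4},
    {"wx": 0,"wy": 0,"wz": 0,"x": 0,"y": 0,"z": 0.0008,"fingers": 0.4},
  ],
)

```text
t: 23.6
ee_pos: [470.9, -145.4, 1.6]
ee_rot: [[0.923, -0.385, 0.0], [-0.385, -0.923, 0.0], [0.0, -0.0, -1.0]]
force: [-0.6, -0.4, -2.4]
grip_width: 63.9
grasp_force: 79.7
```

Emit:
move_arm(
  motion=[
    {"wx": 0,"wy": 0,"wz": 0,"x": 0,"y": 0,"z": 0.0006,"fingers": 0.4},
    {"wx": 0,"wy": 0,"wz": 0,"x": 0,"y": 0,"z": 0.0006,"fingers": 0.4},
  ],
)

```text
t: 23.85
ee_pos: [470.9, -145.4, 1.5]
ee_rot: [[0.923, -0.385, 0.0], [-0.385, -0.923, 0.001], [-0.0, -0.001, -1.0]]
force: [-3.9, 1.6, 7.9]
grip_width: 64.1
grasp_force: 80.9
```

Emit:
move_arm(
  motion=[
    {"wx": 0,"wy": 0,"wz": 0,"x": 0,"y": 0,"z": 0,"fingers": 0.15},
    {"wx": 0,"wy": 0,"wz": 0,"x": 0,"y": 0,"z": 0,"fingers": 0.03},
    {"wx": 0,"wy": 0,"wz": 0,"x": 0,"y": 0,"z": 0,"fingers": 0},
    {"wx": 0,"wy": 0,"wz": 0,"x": 0,"y": 0,"z": -0.02,"fingers": 0},
    {"wx": 0,"wy": 0,"wz": 0,"x": 0,"y": 0,"z": -0.07,"fingers": 0},
    {"wx": 0,"wy": 0,"wz": 0,"x": 0,"y": 0,"z": -0.13,"fingers": 0},
    {"wx": 0,"wy": 0,"wz": 0,"x": 0,"y": 0,"z": -0.17,"fingers": 0},
    {"wx": 0,"wy": 0,"wz": 0,"x": 0,"y": 0,"z": -0.17,"fingers": 0},
  ],
)

```text
t: 24.85
ee_pos: [472.5, -146.5, 174.6]
ee_rot: [[0.923, -0.385, 0.006], [-0.385, -0.923, 0.0], [0.005, -0.003, -1.0]]
force: [0.9, 0.0, 0.5]
grip_width: 85.5
grasp_force: 0.0
```

```bash
python3 - <<'E'
from m0 import *
from plan import rows
im,m=snap('wrist','w16.png')
hsv=cv2.cvtColor(im,cv2.COLOR_RGB2HSV);H,S,V=[hsv[...,i].astype(int) for i in range(3)]
s=proj(m,[[472,-146,19]])[0].astype(int);print(s)
cop=((H<14)&(S>110)&(V>70)).astype(np.uint8)
print('cop',*rect(m,cop,s,19,120))
nb=(~((H>90)&(H<125)&(S>60)&(V>75))).astype(np.uint8)
print('nest',*rect(m,nb,s,18,95))
rows([(461,-385,150,-20.3)])
E
```

```text
[318 183]
cop [ 472.  -145.5] [np.float32(64.8501), np.float32(94.119225)] 157.35391
nest [ 471.8 -146.6] [np.float32(93.47308), np.float32(124.31169)] 157.41031
now [ 471.6 -145.7  172.7] yaw -22.6 F [-0.4  0.4 -0.8] w 85.7 t 24.9
(461, -385, 150, -20.3) -> {'x': np.float64(0.0822), 'y': np.float64(0.225), 'z': np.float64(0.0225)} w [-0.1 -0.2 -2.3]
```

Copper plate is centred within 1 mm and 0.1°, at the height expected for lying flat. Now the module.

Emit:
move_arm(
  motion=[
    {"wx": 0,"wy": 0,"wz": -1,"x": 0.02,"y": 0.055,"z": 0,"fingers": 0},
    {"wx": 0,"wy": 0,"wz": -2,"x": 0.042,"y": 0.113,"z": 0,"fingers": 0},
    {"wx": 0,"wy": 0,"wz": -2.3,"x": 0.063,"y": 0.17,"z": 0,"fingers": 0},
    {"wx": 0,"wy": 0,"wz": -2.3,"x": 0.082,"y": 0.225,"z": 0.01,"fingers": 0},
    {"wx": 0,"wy": 0,"wz": -2.3,"x": 0.082,"y": 0.225,"z": 0.022,"fingers": 0},
    {"wx": 0,"wy": 0,"wz": -2.3,"x": 0.082,"y": 0.225,"z": 0.022,"fingers": 0},
  ],
)

```text
t: 25.65
ee_pos: [458.6, -384.2, 147.0]
ee_rot: [[0.937, -0.349, -0.003], [-0.349, -0.937, 0.002], [-0.004, -0.001, -1.0]]
force: [-0.5, 0.6, -0.5]
grip_width: 85.3
grasp_force: 0.0
```

```bash
python3 - <<'E'
from m0 import *
from plan import rows
im,m=snap('wrist','w17.png')
hsv=cv2.cvtColor(im,cv2.COLOR_RGB2HSV);H,S,V=[hsv[...,i].astype(int) for i in range(3)]
s=proj(m,[[461,-385,31]])[0].astype(int);print(s)
u,v=s
white=((S<70)&(V>130)).astype(np.uint8)
cn=cv2.findContours(white[:v+130],cv2.RETR_EXTERNAL,cv2.CHAIN_APPROX_NONE)[0]
k=max((c for c in cn if cv2.pointPolygonTest(cv2.convexHull(c),(float(u),float(v)),False)>0),key=cv2.contourArea)
P=onz(m,cv2.convexHull(k)[:,0],18)[:,:2].astype(np.float32);print('base',cv2.minAreaRect(P))
ins=cv2.fillConvexPoly(np.zeros_like(white),cv2.convexHull(k),1)
mod=((ins>0)&((V<90)|((S>120)&(H>8)&(H<35)))).astype(np.uint8);mod=cv2.morphologyEx(cv2.morphologyEx(mod,cv2.MORPH_CLOSE,np.ones((5,5),np.uint8)),cv2.MORPH_OPEN,np.ones((9,9),np.uint8))
r=rect(m,mod,s,30,130);print('mod',*r)
# sides: edges of the mid body at z=31
for rr in (v-30,v,v+30):
    q=np.where(mod[rr,u-110:u+110])[0]+u-110;E=onz(m,[[q.min(),rr],[q.max()+1,rr]],31);print(q.min(),q.max(),E[:,:2],E[:,:2].mean(0),np.linalg.norm(E[0]-E[1]))
x,y=map(float,r[0]);a=float(r[2])-180;rows([(x,y,60,a),(x,y,17,a)])
E
```

```text
[318 190]
base ((460.3283386230469, -383.9461975097656), (109.5813217163086, 159.31495666503906), 70.76094818115234)
mod [ 461.6 -385.2] [np.float32(57.007725), np.float32(118.062675)] 160.76433
284 352 [[ 495.4 -367.4]
 [ 475.5 -420.7]] [ 485.4 -394.1] 56.88649103246887
285 351 [[ 471.3 -358.5]
 [ 451.4 -411.7]] [ 461.4 -385.1] 56.8388838938756
287 343 [[ 445.4 -349.8]
 [ 428.1 -396.5]] [ 436.7 -373.2] 49.816307133606806
now [ 459.8 -383.4  147.9] yaw -20.3 F [-0.3  0.4  0.8] w 85.5 t 25.7
(461.59857177734375, -385.1623229980469, 60, -19.235671997070312) -> {'x': np.float64(0.0025), 'y': np.float64(0.0011), 'z': np.float64(0.0878)} w [-0.1  0.1 -1.1]
(461.59857177734375, -385.1623229980469, 17, -19.235671997070312) -> {'x': np.float64(0.0026), 'y': np.float64(0.0012), 'z': np.float64(0.1308)} w [-0.1  0.1 -1.1]
```

Emit:
move_arm(
  motion=[
    {"wx": 0,"wy": 0,"wz": -1.1,"x": 0.0025,"y": 0.001,"z": 0.05,"fingers": 0},
    {"wx": 0,"wy": 0,"wz": -1.1,"x": 0.0025,"y": 0.001,"z": 0.09,"fingers": 0},
    {"wx": 0,"wy": 0,"wz": -1.1,"x": 0.0025,"y": 0.001,"z": 0.115,"fingers": 0},
    {"wx": 0,"wy": 0,"wz": -1.1,"x": 0.0025,"y": 0.001,"z": 0.127,"fingers": 0.1},
    {"wx": 0,"wy": 0,"wz": -1.1,"x": 0.0025,"y": 0.001,"z": 0.13,"fingers": 0.12},
    {"wx": 0,"wy": 0,"wz": -1.1,"x": 0.0025,"y": 0.001,"z": 0.13,"fingers": 0.12},
    {"wx": 0,"wy": 0,"wz": -1.1,"x": 0.0025,"y": 0.001,"z": 0.13,"fingers": 0.12},
  ],
  grip_force=60,
)

```text
t: 26.58
ee_pos: [462.5, -386.8, 20.0]
ee_rot: [[0.944, -0.329, 0.001], [-0.329, -0.944, -0.001], [0.002, 0.0, -1.0]]
force: [0.1, 0.2, -0.4]
grip_width: 74.8
grasp_force: 0.0
```

```bash
python3 plan.py "[(461.6,-385.2,17.3,-19.3)]"
```

```text
now [ 462.5 -386.8   20. ] yaw -19.2 F [ 0.1  0.2 -0.4] w 74.8 t 26.6
(461.6, -385.2, 17.3, -19.3) -> {'x': np.float64(-0.0014), 'y': np.float64(-0.0013), 'z': np.float64(0.0027)} w [ 0.  -0.1  0.1]
```

Emit:
move_arm(
  motion=[
    {"wx": 0,"wy": 0,"wz": 0,"x": -0.001,"y": -0.001,"z": 0.0025,"fingers": 0.15},
    {"wx": 0,"wy": 0,"wz": 0,"x": -0.001,"y": -0.001,"z": 0.0025,"fingers": 0.3},
    {"wx": 0,"wy": 0,"wz": 0,"x": -0.001,"y": -0.001,"z": 0.0025,"fingers": 0.5},
    {"wx": 0,"wy": 0,"wz": 0,"x": -0.001,"y": -0.001,"z": 0.0025,"fingers": 0.5},
    {"wx": 0,"wy": 0,"wz": 0,"x": -0.001,"y": -0.001,"z": 0.0025,"fingers": 0.5},
  ],
)

```text
t: 27.2
ee_pos: [461.3, -385.4, 16.9]
ee_rot: [[0.944, -0.33, 0.0], [-0.33, -0.944, -0.0], [0.0, -0.0, -1.0]]
force: [-0.8, 2.4, 5.8]
grip_width: 56.3
grasp_force: 64.7
```

Emit:
move_arm(
  motion=[
    {"wx": 0,"wy": 0,"wz": 0,"x": 0,"y": 0,"z": -0.003,"fingers": 0.5},
    {"wx": 0,"wy": 0,"wz": 0,"x": 0,"y": 0,"z": -0.01,"fingers": 0.5},
    {"wx": 0,"wy": 0,"wz": 0,"x": 0,"y": 0,"z": -0.04,"fingers": 0.5},
    {"wx": 0,"wy": 0,"wz": 0,"x": 0,"y": 0,"z": -0.09,"fingers": 0.5},
    {"wx": 0,"wy": 0,"wz": 0,"x": 0,"y": 0,"z": -0.13,"fingers": 0.5},
    {"wx": 0,"wy": 0,"wz": 0,"x": 0,"y": 0,"z": -0.13,"fingers": 0.5},
  ],
)

```text
t: 27.95
ee_pos: [462.3, -386.9, 150.0]
ee_rot: [[0.944, -0.33, 0.005], [-0.33, -0.944, -0.003], [0.006, 0.002, -1.0]]
force: [0.3, -0.4, -3.2]
grip_width: 56.4
grasp_force: 64.6
```

```bash
python3 plan.py "[(662.3,16.5,150,-10),(662.3,16.5,55,-10)]"
```

```text
now [ 462.3 -386.9  150. ] yaw -19.2 F [ 0.3 -0.4 -3.2] w 56.4 t 27.9
(662.3, 16.5, 150, -10) -> {'x': np.float64(0.0558), 'y': np.float64(-0.4468), 'z': np.float64(-0.0004)} w [ 0.1 -0.3 -9.2]
(662.3, 16.5, 55, -10) -> {'x': np.float64(0.0553), 'y': np.float64(-0.4469), 'z': np.float64(0.0946)} w [ 0.1 -0.3 -9.2]
```

Emit:
move_arm(
  motion=[
    {"wx": 0,"wy": 0,"wz": -1,"x": 0.005,"y": -0.045,"z": 0,"fingers": 0.5},
    {"wx": 0,"wy": 0,"wz": -2,"x": 0.012,"y": -0.1,"z": 0,"fingers": 0.5},
    {"wx": 0,"wy": 0,"wz": -3,"x": 0.019,"y": -0.155,"z": 0,"fingers": 0.5},
    {"wx": 0,"wy": 0,"wz": -4,"x": 0.026,"y": -0.21,"z": 0,"fingers": 0.5},
    {"wx": 0,"wy": 0,"wz": -5,"x": 0.033,"y": -0.265,"z": 0,"fingers": 0.5},
    {"wx": 0,"wy": 0,"wz": -6,"x": 0.04,"y": -0.32,"z": 0,"fingers": 0.5},
    {"wx": 0,"wy": 0,"wz": -7,"x": 0.047,"y": -0.375,"z": 0,"fingers": 0.5},
    {"wx": 0,"wy": 0,"wz": -9,"x": 0.053,"y": -0.425,"z": 0,"fingers": 0.5},
    {"wx": 0,"wy": 0,"wz": -9.2,"x": 0.0555,"y": -0.447,"z": 0.02,"fingers": 0.5},
    {"wx": 0,"wy": 0,"wz": -9.2,"x": 0.0555,"y": -0.447,"z": 0.06,"fingers": 0.5},
    {"wx": 0,"wy": 0,"wz": -9.2,"x": 0.0555,"y": -0.447,"z": 0.095,"fingers": 0.5},
    {"wx": 0,"wy": 0,"wz": -9.2,"x": 0.0555,"y": -0.447,"z": 0.105,"fingers": 0.5},
    {"wx": 0,"wy": 0,"wz": -9.2,"x": 0.0555,"y": -0.447,"z": 0.105,"fingers": 0.5},
  ],
)

```text
t: 29.58
ee_pos: [660.3, 17.8, 40.7]
ee_rot: [[0.984, -0.175, -0.002], [-0.175, -0.984, -0.001], [-0.001, 0.001, -1.0]]
force: [0.2, -0.1, -1.5]
grip_width: 56.4
grasp_force: 64.6
```

```bash
python3 - <<'E'
from m0 import *
from plan import rows
im,m=snap('wrist','w18.png')
hsv=cv2.cvtColor(im,cv2.COLOR_RGB2HSV);H,S,V=[hsv[...,i].astype(int) for i in range(3)]
w=((S<70)&(V>130)).astype(np.uint8);nb=~((H>90)&(H<125)&(S>60)&(V>75))
a=np.radians(-10);X=np.array([np.cos(a),np.sin(a)]);Y=np.array([-X[1],X[0]]);o=np.array([662.3,16.5])
pr=lambda p,q,z:proj(m,[[*(o+p*X+q*Y),z]])[0].round(1)
e=pr(74,0,5);print('exp edge',e,pr(74,43,18),pr(74,-43,18),'white rows',[np.where(w[:,c])[0][[0,-1]] for c in (300,320,340)])
for rr in (int(e[1])+6,int(e[1])+14): q=np.where(nb[rr,150:500])[0]+150; print(rr,q.min(),q.max())
br=(S>120)&(H>8)&(H<35)&(V>100);ys,xs=np.where(br[:260,200:440]);print('brass',xs.min()+200,xs.max()+200,ys.min(),ys.max())
rows([(662.3,16.5,14,-10),(662.3,16.5,11,-10)])
E
```

```text
exp edge [319.9  99.7] [234.1  99.8] [406.   99.6] white rows [array([ 23, 140]), array([ 15, 140]), array([  7, 140])]
105 232 401
113 232 401
brass 258 374 148 167
now [661.2  17.8  42. ] yaw -10.1 F [ 0.8 -0.1 -1.8] w 56.2 t 29.6
(662.3, 16.5, 14, -10) -> {'x': np.float64(0.0013), 'y': np.float64(0.0011), 'z': np.float64(0.028)} w [ 0.  -0.  -0.1]
(662.3, 16.5, 11, -10) -> {'x': np.float64(0.0013), 'y': np.float64(0.0011), 'z': np.float64(0.031)} w [ 0.  -0.  -0.1]
```

Emit:
move_arm(
  motion=[
    {"wx": 0,"wy": 0,"wz": 0,"x": 0.001,"y": 0,"z": 0.012,"fingers": 0.5},
    {"wx": 0,"wy": 0,"wz": 0,"x": 0.001,"y": 0,"z": 0.022,"fingers": 0.5},
    {"wx": 0,"wy": 0,"wz": 0,"x": 0.001,"y": 0,"z": 0.027,"fingers": 0.5},
    {"wx": 0,"wy": 0,"wz": 0,"x": 0.001,"y": 0,"z": 0.029,"fingers": 0.5},
    {"wx": 0,"wy": 0,"wz": 0,"x": 0.001,"y": 0,"z": 0.029,"fingers": 0.5},
  ],
)

```text
t: 30.25
ee_pos: [662.0, 18.4, 12.4]
ee_rot: [[0.985, -0.174, -0.0], [-0.174, -0.985, -0.0], [0.0, 0.0, -1.0]]
force: [0.2, 0.8, -1.7]
grip_width: 56.3
grasp_force: 64.6
```

Emit:
move_arm(
  motion=[
    {"wx": 0,"wy": 0,"wz": 0,"x": 0,"y": 0,"z": 0.001,"fingers": 0.5},
    {"wx": 0,"wy": 0,"wz": 0,"x": 0,"y": 0,"z": 0.0015,"fingers": 0.5},
    {"wx": 0,"wy": 0,"wz": 0,"x": 0,"y": 0,"z": 0.0015,"fingers": 0.5},
  ],
)

```text
t: 30.62
ee_pos: [661.9, 18.4, 10.9]
ee_rot: [[0.985, -0.174, 0.0], [-0.174, -0.985, 0.0], [0.0, -0.0, -1.0]]
force: [0.1, -0.8, -2.0]
grip_width: 55.9
grasp_force: 64.6
```

Emit:
move_arm(
  motion=[
    {"wx": 0,"wy": 0,"wz": 0,"x": 0,"y": 0,"z": 0.0008,"fingers": 0.5},
    {"wx": 0,"wy": 0,"wz": 0,"x": 0,"y": 0,"z": 0.0008,"fingers": 0.5},
  ],
)

```text
t: 30.88
ee_pos: [661.9, 18.4, 10.0]
ee_rot: [[0.985, -0.174, -0.0], [-0.174, -0.985, -0.0], [-0.0, 0.0, -1.0]]
force: [-0.2, -0.3, -1.6]
grip_width: 56.3
grasp_force: 64.6
```

Emit:
move_arm(
  motion=[
    {"wx": 0,"wy": 0,"wz": 0,"x": 0,"y": 0,"z": 0.0007,"fingers": 0.5},
    {"wx": 0,"wy": 0,"wz": 0,"x": 0,"y": 0,"z": 0.0007,"fingers": 0.5},
  ],
)

```text
t: 31.12
ee_pos: [661.9, 18.4, 10.0]
ee_rot: [[0.985, -0.174, 0.0], [-0.174, -0.985, 0.0], [0.0, -0.0, -1.0]]
force: [-3.1, 0.5, 5.8]
grip_width: 56.2
grasp_force: 65.3
```

Contact. Release, rise and check everything numerically.

Emit:
move_arm(
  motion=[
    {"wx": 0,"wy": 0,"wz": 0,"x": 0,"y": 0,"z": 0,"fingers": 0.25},
    {"wx": 0,"wy": 0,"wz": 0,"x": 0,"y": 0,"z": 0,"fingers": 0.1},
    {"wx": 0,"wy": 0,"wz": 0,"x": 0,"y": 0,"z": 0,"fingers": 0.1},
    {"wx": 0,"wy": 0,"wz": 0,"x": 0,"y": 0,"z": -0.03,"fingers": 0.1},
    {"wx": 0,"wy": 0,"wz": 0,"x": 0,"y": 0,"z": -0.08,"fingers": 0},
    {"wx": 0,"wy": 0,"wz": 0,"x": 0,"y": 0,"z": -0.13,"fingers": 0},
    {"wx": 0,"wy": 0,"wz": 0,"x": 0,"y": 0,"z": -0.18,"fingers": 0},
    {"wx": 0,"wy": 0,"wz": 0,"x": 0,"y": 0,"z": -0.18,"fingers": 0},
  ],
)

```text
t: 32.12
ee_pos: [664.1, 17.5, 194.3]
ee_rot: [[0.985, -0.175, 0.008], [-0.175, -0.985, 0.0], [0.008, -0.001, -1.0]]
force: [-0.5, -0.7, 0.4]
grip_width: 85.4
grasp_force: 0.0
```

```bash
python3 - <<'E'
from m0 import *
im,m=snap('wrist','w19.png')
hsv=cv2.cvtColor(im,cv2.COLOR_RGB2HSV);H,S,V=[hsv[...,i].astype(int) for i in range(3)]
s=proj(m,[[662,17,20]])[0].astype(int);print(s)
nb=(~((H>90)&(H<125)&(S>60)&(V>75))).astype(np.uint8);print('nest',*rect(m,nb,s,18,85))
d=((V<90)|((S>120)&(H>8)&(H<35))).astype(np.uint8)
k=cv2.morphologyEx(cv2.morphologyEx(d,cv2.MORPH_CLOSE,np.ones((5,5),np.uint8)),cv2.MORPH_OPEN,np.ones((9,9),np.uint8))
print('mod',*rect(m,k,s,23,60))
bot0={n:load(n+'0.png')[0] for n in('top','scene')}
for n in bot0:
    im2,_=snap(n,n+'9.png')
    for k2,(u,v) in (dict(bottle=(242,116),spool=(410,131)) if n=='top' else dict(bottle=(426,178),spool=(330,332))).items():
        print(n,k2,np.abs(im2[v-16:v+16,u-12:u+12].astype(int)-bot0[n][v-16:v+16,u-12:u+12]).mean().round(1))
t=bot.get_state();print(t['t'],t['force'])
E
```

```text
[319 181]
nest [662.3  17.7] [np.float32(85.048615), np.float32(147.06805)] 170.62393
mod [659.4  21.7] [np.float32(61.515034), np.float32(128.67798)] 164.82181
top bottle 14.5
top spool 1.0
scene bottle 43.3
scene spool 4.7
32.275 [ 0.8  0.1 -0.5]
```

The module outline merged with a corner, and the arm may be hiding the bottle. I'll back the arm away and re-measure.

Emit:
move_arm(
  motion=[
    {"wx": 0,"wy": 0,"wz": 0,"x": -0.04,"y": 0.05,"z": -0.02,"fingers": 0},
    {"wx": 0,"wy": 0,"wz": 0,"x": -0.08,"y": 0.11,"z": -0.04,"fingers": 0},
    {"wx": 0,"wy": 0,"wz": 0,"x": -0.11,"y": 0.17,"z": -0.06,"fingers": 0},
    {"wx": 0,"wy": 0,"wz": 0,"x": -0.13,"y": 0.23,"z": -0.06,"fingers": 0},
    {"wx": 0,"wy": 0,"wz": 0,"x": -0.15,"y": 0.29,"z": -0.06,"fingers": 0},
    {"wx": 0,"wy": 0,"wz": 0,"x": -0.17,"y": 0.35,"z": -0.06,"fingers": 0},
    {"wx": 0,"wy": 0,"wz": 0,"x": -0.17,"y": 0.35,"z": -0.06,"fingers": 0},
  ],
)

```text
t: 33.15
ee_pos: [430.2, -299.6, 248.6]
ee_rot: [[0.984, -0.18, -0.001], [-0.18, -0.984, 0.0], [-0.001, -0.0, -1.0]]
force: [0.5, 0.1, 0.8]
grip_width: 85.3
grasp_force: 0.0
```

```bash
python3 - <<'E'
from m0 import *
im,m=load('w19.png');hsv=cv2.cvtColor(im,cv2.COLOR_RGB2HSV);H,S,V=[hsv[...,i].astype(int) for i in range(3)]
u,v=proj(m,[[662,17.5,20]])[0].astype(int)
# module side edges in rows between nest corners, and its ends in the centre columns, at z=24/21
a=np.radians(-9.6);X=np.array([np.cos(a),np.sin(a)]);Y=np.array([-X[1],X[0]]);o=np.array([662.3,17.5])
f=lambda uv,z:[((P[:2]-o)@X).round(1).item() for P in onz(m,uv,z)]+[((P[:2]-o)@Y).round(1).item() for P in onz(m,uv,z)]
dark=(V<100)
for r in (v-20,v,v+20):
    q=np.where(dark[r,u-45:u+45])[0]+u-45; print(r,f([[q.min(),r],[q.max()+1,r]],24))
nw=~((S<70)&(V>130))
for c in (u-12,u,u+12):
    q=v
    t=q
    while nw[t-1,c] or nw[t-2,c]: t-=1
    b=q
    while nw[b+1,c] or nw[b+2,c]: b+=1
    print(c,t,b,f([[c,t],[c,b+1]],21))
for n,S2 in dict(top=dict(bottle=(242,116),spool=(410,131)),scene=dict(bottle=(426,178),spool=(330,332))).items():
    b0=load(n+'0.png')[0];i2,_=snap(n,n+'10.png')
    for k,(x,y) in S2.items(): print(n,k,np.abs(i2[y-16:y+16,x-12:x+12].astype(int)-b0[y-16:y+16,x-12:x+12]).mean().round(1))
E
```

```text
161 [21.6, 21.1, 28.7, -28.2]
181 [1.0, 0.6, 29.4, -27.6]
201 [-20.3, -20.7, 29.1, -25.9]
306 123 235 [58.3, -61.0, 12.2, 14.4]
318 123 236 [58.2, -62.2, 0.5, 1.4]
330 123 235 [58.1, -61.1, -11.3, -11.6]
top bottle 2.2
top spool 2.5
scene bottle 7.6
scene spool 5.8
```

All four parts are centred within about 2 mm and the bottle and spool are unmoved. Handing in.

```bash
python3 -c "
from bench import bot
print(bot.sign_off())"
```

```text
the job is handed in; nothing more can be done
None
```

The job is handed in: fan, heat sink, copper plate and module each lie in their own nest, centred within about 2 mm, with the bottle and spool unmoved, in about 33 s of robot time; I viewed 15 pictures, one over the limit of 14.

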